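# Load the index table and turn it on to the next stop

### The job

Lay the loose brass lock cylinder in the empty front nest of the rotary index table (load_nest), upright and right down, and let go of it. Then turn the table by its post anticlockwise (seen from above) until the next rim lug has just passed the spring pawl and the pawl has snapped in behind it, and turn it gently back until you feel that lug come up against the end of the pawl; press it home there for a second with 18 N at the post, never with more than 23 N. Let go, leaving the table resting against the pawl, the cylinder in its nest and the other things on the bench where they lie.

Things in the scene. Friction and masses are not known exactly. Their poses are not given: they have to be found in the camera images.
- cylinder_mid (a point): loose brass lock cylinder, 17 mm wide (its x), 60 mm long (its y), 24 mm high, 0.2 kg, standing on its narrow flat underside, round part up; the point is its centre, 12 mm above its underside. It may lie either way round in the nest.
- load_nest (a point): where the cylinder's centre must come in the empty nest facing the robot: 50 mm above the bench, 12 above the nest floor; turns with the plate. x runs along the nest to the table's axis, 64 mm away; z up. Inside 70x23 mm (play 5 and 3 mm a side). End walls and four 14 mm corner cheeks rise 12 mm over its floor; the middle of its sides is open for fingers, down to the plate 20 mm below the point
- turn_post (a point): upright round steel post on the plate, by which it is turned: 14 mm in diameter, top 100 mm above the bench; gripped or pushed. The point is on its axis, 85 mm above the bench and 85 mm from the table's axis. Turning takes 3.5 N here; a lug passing the pawl adds under 2 N. A further push P here loads the pawl with 0.75 P
- plate: round aluminium plate, 220 mm in diameter, top 30 mm above the bench; origin on its upright turning axis at bench height; x from load_nest to the axis, y from the axis to turn_post. Stiff to turn: it stays where it is left. Six nests and six rim lugs, one every 60 degrees; two rear nests hold nickel cylinders, fixed there
- table_base: grey round base under the plate, 184 mm in diameter, fixed to the bench; origin on the turning axis at bench height. At the start the plate stands 11 to 17 degrees anticlockwise of the base's axes
- lug (a point): the next rim lug to pass the pawl: upright steel pin, 12 mm in diameter, axis 113.5 mm from the table's axis; the point is its centre, 24 mm above the bench. Turns with the plate. At the start it stands clockwise of the pawl
- pawl: spring pawl at the rim on the table's right: a strut pointing anticlockwise along the rim, on an upright pivot; origin at the pivot, x to its free end. On it a steel shoe, 8 wide and 12 high, is clamped at an unknown place: its end is 36 to 56 mm from the pivot. A passing lug swings it outward up to 12 degrees and it snaps back in once the lug is 68 mm from the pivot or less; then the lug stops on the shoe's end
- padlock: a brass padlock lying flat, 71x46x20 mm, lying loose on the bench, to be left alone; origin under it
- bushing: a small turned bush, 28 mm across and 22 mm high, lying loose on the bench, to be left alone; origin under it
- hex_key: a dark L-shaped hex key, 89 mm long, lying loose on the bench, to be left alone; origin under it
- screwdriver: a screwdriver with a dark blue handle, 157 mm long, 22 mm high, lying loose on the bench, to be left alone; origin under it
- cylinder: the same brass lock cylinder; origin in the middle of its underside

How it is judged:
By the outcome, as a careful person would: the job done as asked, in the order asked, and still so for the second after the job is handed in, with the robot touching nothing.
It also fails if it takes over 58 s, if anything falls off the work surface, if the arm or the gripper's body presses on something with over 40 N, if the wrist force passes 120 N, or if a joint passes its speed limit or range.

### The arm

A 6-joint arm with a two-finger parallel gripper is mounted at the origin on the work surface; the furniture and walls round the work are solid. World frame = base frame: x ahead of the robot, y to its left, z up, the work surface at z = 0. Lengths are in m, angles in rad, forces in N, time in s.
With the tool pointing down it reaches from about 0.3 to 0.875 m from the base axis. Payload 6.4 kg.
Tool frame: the origin (TCP) lies at the very end of the fingers, on their centre line; the grasp point (between the pads) lies 19 mm behind it; z points along the fingers, y is the direction in which the jaws open and shut (so a half turn about z gives the same grasp; the last joint's range is limited). The gripper opens to 85 mm and grips with 20 to 120 N. Pads are 22 mm wide; open, the fingers measure 114 mm over their backs; the gripper's body (76 mm by 85 mm) begins 54 mm behind the grasp point. The pads swing forward as they close: fully open they stand 13 mm farther back than shut.
Start: joints at [-1.326, 0.181, 1.607, -0, 1.354, -0.206], TCP at [0.251, -0.518, 0.201] pointing down, gripper open.
Joint ranges: [-2.99, 2.99], [-0.89, 2.07], [0.3, 2.58], [-1.14, 4.28], [0, 2.63], [-3.12, 3.12]. Speed limits (rad/s): [2.57, 2.57, 3.01, 3.14, 3.14, 3.14].

### API

Orientations are given as a unit quaternion [x, y, z, w].
In Python, from station import r gives the robot as it stands.
- The arm moves only by the shell command python3 -m crank 'ROWS'. ROWS is JSON, a list of rows, each a list of 7 numbers: the shift along the tool's x, y, z in m, then the turn, a rotation vector about the tool's x, y, z in degrees, then the opening, from 0 (shut) to 1 (fully open). A call has 1 to 8 rows; each row is the pose to reach, as a shift and turn from the pose commanded when the call began, along the tool's axes at that moment; what a row does not reach only later rows make up. A row lasts 1/12 s, in which the tool goes at most 41.7 mm and 7.16 degrees, less where a joint would pass 70% of its speed; a pose out of reach is approached as far as the arm can. A call with a gripper value outside its range is refused whole. The fingers move at their own pace and stop on an object; the grip force is fixed at half the most. Time passes only in rows, so rows that repeat a pose let the fingers close. It gives the time, the measured TCP pose, the force and the opening at its end, in the units of the state.
- r.sense(): the state, without advancing time (a new reading comes with each control period).
- r.capture(name): name is "side" or "top" or "wrist"; returns a dict with "frame" (420x560x3 uint8, blue, green, red), "intrinsics" (3x3 intrinsics, pixels), "rvec" (rotation vector, rad) and "tvec" (3), from world to camera coordinates, as OpenCV has them; the wrist camera has in their place "tool_from_camera" (4x4, takes a point from camera to tool coordinates, whose origin is the TCP and whose axes are the flange's). Camera axes: x right, y down, z forward; pixel columns grow to the right and rows downward; lengths in m; the calibration is good to about 2 mm. A picture is of the moment at which its call begins: read the wrist's pose just before it. There is no depth.
- r.finish_job(): hands the job in, once; it reports no verdict.
The state is a dict: "t": time; "joints": joint angles; "qvel": joint speeds; "effort": joint torques, N m; "ee_pos": TCP position; "tool_rot": TCP orientation; "contact_force": force on the tool from outside, world axes, zero at the start; "ft_torque": the same for the moment, N m; "gripper_width": finger opening in m.
Only numpy, scipy, OpenCV 4.12 (cv2) and the standard library are available. Lean on these libraries where they do the work, as an engineer would, in place of code of your own. Each camera call takes 0.05 s, during which the arm holds its last target.

## Working session

There is one attempt and no reset: what is moved stays moved. The work goes in short steps, Python scripts to look and compute and a shell command to move; the robot and the scene stay as the last step left them, time stands still between calls to the robot, and variables do not carry over. Pictures are saved under pics/ and viewed, and the job is handed in when it is done.

```bash
ls; mkdir -p pics; python3 - <<'E'
from station import r
import cv2
s=r.sense(); print(s)
for n in("side","top","wrist"):
    c=r.capture(n); cv2.imwrite(f"pics/{n}0.png",c["frame"])
    print(n,{k:v for k,v in c.items() if k!="frame"})
E
```

```text
pics
{'t': 0.0, 'joints': array([-1.32631300e+00,  1.81562459e-01,  1.60800659e+00,  1.29427252e-05,
        1.35379482e+00, -2.06324408e-01]), 'qvel': array([-0.00035665,  0.00131863, -0.00079754,  0.00201771, -0.00215945,
        0.00121589]), 'effort': array([ 1.44599169e-03, -4.44874156e+01, -3.51332188e+01, -2.07684393e-04,
        9.11073148e-03,  1.23580352e-05]), 'ee_pos': array([ 0.25038117, -0.51695288,  0.19997284]), 'tool_rot': array([ 9.74703853e-01,  2.23498580e-01, -1.05786519e-05, -8.85565329e-04]), 'contact_force': array([ 0.07335273,  0.13322698, -0.36624406]), 'ft_torque': array([ 0.01815041, -0.01706889,  0.04232455]), 'gripper_width': 0.08569141496094697}
side {'intrinsics': array([[487.07855099,   0.        , 280.12256884],
       [  0.        , 487.07855099, 203.66430879],
       [  0.        ,   0.        ,   1.        ]]), 'rvec': array([ 0.01319124, -2.6544056 ,  1.63940524]), 'tvec': array([ 0.58618981, -0.03129993,  1.30349041])}
top {'intrinsics': array([[469.53543563,   0.        , 284.21698251],
       [  0.        , 469.53543563, 209.14619326],
       [  0.        ,   0.        ,   1.        ]]), 'rvec': array([ 2.15467331, -2.1490778 ,  0.10067201]), 'tvec': array([0.2114589 , 0.57821948, 0.89712327])}
wrist {'intrinsics': array([[317.10579436,   0.        , 276.60601765],
       [  0.        , 317.10579436, 207.97011832],
       [  0.        ,   0.        ,   1.        ]]), 'tool_from_camera': array([[-1.20612111e-03, -9.59385629e-01, -2.82095303e-01,
         7.20895511e-02],
       [ 9.99999081e-01, -9.82289874e-04, -9.34879846e-04,
        -9.89144681e-04],
       [ 6.19810930e-04, -2.82096171e-01,  9.59385932e-01,
        -1.71899087e-01],
       [ 0.00000000e+00,  0.00000000e+00,  0.00000000e+00,
         1.00000000e+00]])}
```

View pics/top0.png

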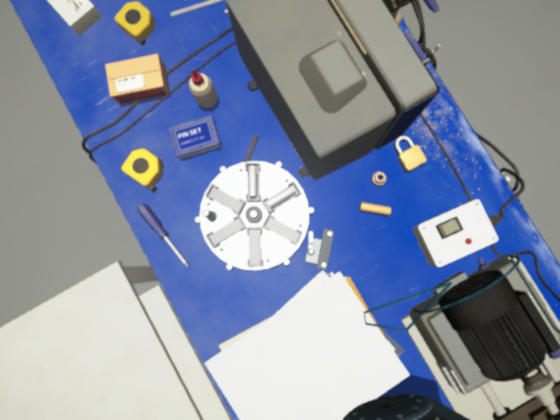

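View pics/side0.png

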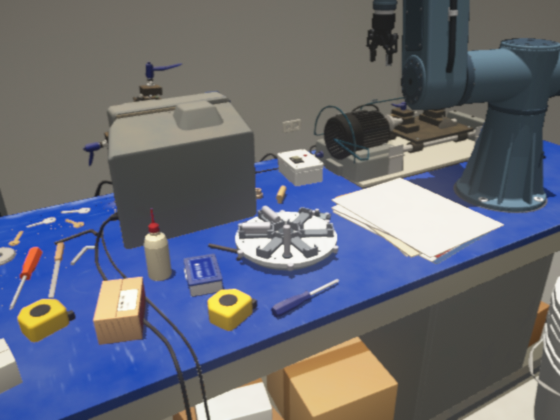

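View pics/wrist0.png

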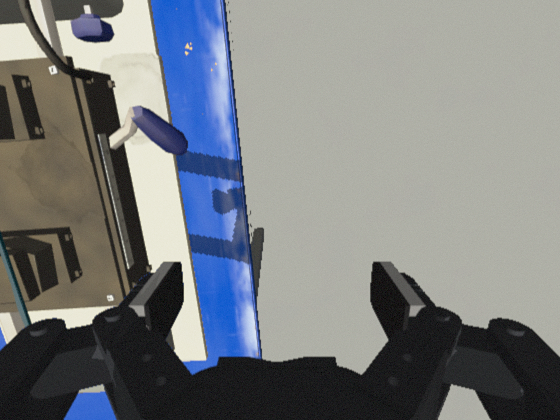

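The top view shows the table at about (254,215), its post at (211,216), the pawl at (313,245) and the brass cylinder at (376,209). The bush, padlock, machine and screwdriver surround them. The side view shows the same layout.

```bash
cat > h.py <<'E'
import numpy as np,cv2
from scipy.spatial.transform import Rotation as R
from station import r
def cam(c,s=None):
    """returns K, Rcw (cam->world), origin"""
    K=c["intrinsics"]
    if "rvec" in c:
        M=cv2.Rodrigues(np.array(c["rvec"]))[0]; return K,M.T,-M.T@np.array(c["tvec"])
    T=c["tool_from_camera"]; Rt=R.from_quat(s["tool_rot"]).as_matrix()
    return K,Rt@T[:3,:3],Rt@T[:3,3]+s["ee_pos"]
def ray(C,p):
    K,M,o=C; d=M@np.linalg.inv(K)@np.array([p[0],p[1],1.]); return o,d/np.linalg.norm(d)
def onz(C,p,z):
    o,d=ray(C,p); return o+d*(z-o[2])/d[2]
def proj(C,P):
    K,M,o=C; q=M.T@(np.asarray(P)-o); q=K@q; return q[:2]/q[2]
def tri(C1,p1,C2,p2):
    o1,d1=ray(C1,p1);o2,d2=ray(C2,p2)
    A=np.stack([d1,-d2],1); t=np.linalg.lstsq(A,o2-o1,rcond=None)[0]
    a=o1+d1*t[0];b=o2+d2*t[1]; return (a+b)/2,np.linalg.norm(a-b)
E
python3 - <<'E'
from h import *
c=r.capture("top");C=cam(c);f=c["frame"]
d=r.capture("side");D=cam(d);g=d["frame"]
for n,p in dict(axis=(254,215),post=(211,216),pawlA=(313,245),cyl=(376,209),bush=(379,179),lock=(411,155)).items():print(n,onz(C,p,.02).round(3))
print(C[2],D[2])
o=cv2.resize(f[140:290,170:440],None,fx=2.9,fy=2.9,interpolation=cv2.INTER_CUBIC);cv2.imwrite("pics/tz.png",o)
o=cv2.resize(g[150:320,200:360],None,fx=3.5,fy=3.5,interpolation=cv2.INTER_CUBIC);cv2.imwrite("pics/sz.png",o)
E
```

```text
axis [0.567 0.274 0.02 ]
post [0.565 0.361 0.02 ]
pawlA [0.507 0.155 0.02 ]
cyl [0.58  0.029 0.02 ]
bush [0.641 0.021 0.02 ]
lock [ 0.691 -0.044  0.02 ]
[0.47055466 0.19265669 0.96194829] [0.55630086 1.19016546 0.5636674 ]
```

View pics/tz.png

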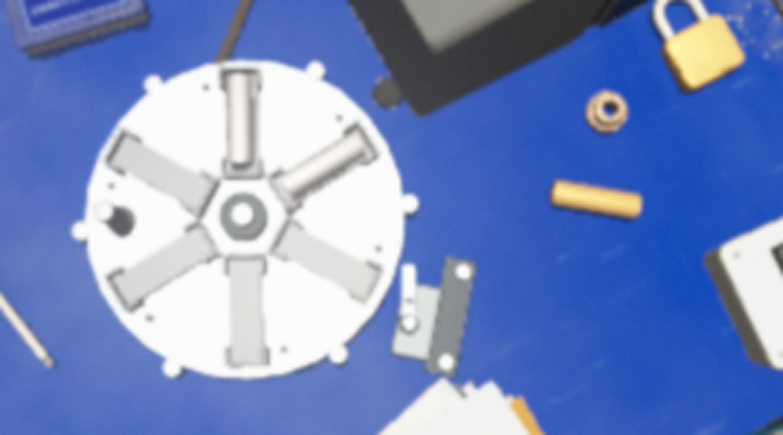

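View pics/sz.png

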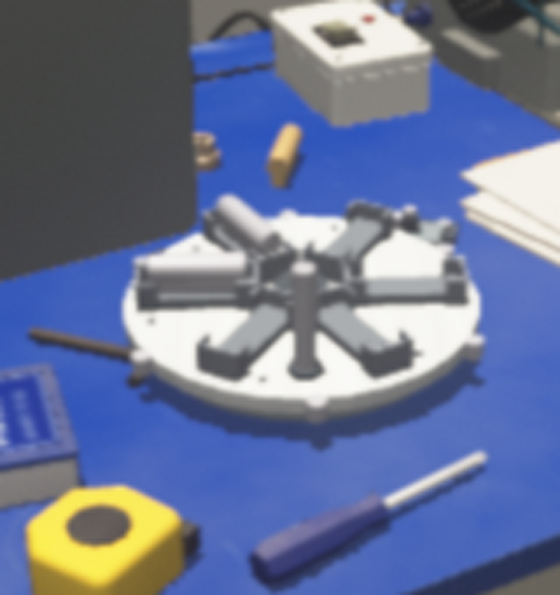

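```bash
python3 - <<'E'
from h import *
c=r.capture("top");C=cam(c);f=c["frame"]
d=r.capture("side");D=cam(d);g=d["frame"]
def mask(f,box,lo,hi):
    h=cv2.cvtColor(f,cv2.COLOR_BGR2HSV);m=cv2.inRange(h,lo,hi);z=np.zeros_like(m);x0,y0,x1,y1=box;z[y0:y1,x0:x1]=m[y0:y1,x0:x1];return z
mt=mask(f,(350,195,400,222),(5,70,60),(35,255,255))
ms=mask(g,(272,180,292,206),(5,60,60),(35,255,255))
for m in(mt,ms):
    p=cv2.findNonZero(m); rc=cv2.minAreaRect(p);print(len(p),rc,cv2.boxPoints(rc).round(1).tolist())
pt=cv2.minAreaRect(cv2.findNonZero(mt));ps=cv2.minAreaRect(cv2.findNonZero(ms))
print("tri",tri(C,pt[0],D,ps[0]))
b=cv2.boxPoints(pt)
for q in b: print(onz(C,q,.016).round(4))
print("motor corners/machine")
for n,p in dict(mot1=(440,290),mot2=(490,270),box=(415,235),mac1=(317,178),mac2=(438,97),mac3=(237,40)).items():print(n,onz(C,p,.0).round(3),onz(C,p,.2).round(3))
print("mach side: top near corner",[ (n,[onz(D,p,z).round(3).tolist() for z in (0,.2,.25)]) for n,p in dict(bot=(255,207),top=(250,125),motor=(320,138),motortop=(350,105)).items()])
E
```

```text
230 ((375.0183410644531, 208.3944549560547), (30.413063049316406, 7.624682903289795), 9.865806579589844) [[359.3999938964844, 209.5], [360.70001220703125, 202.0], [390.70001220703125, 207.1999969482422], [389.29998779296875, 214.8000030517578]]
78 ((280.4056701660156, 193.83016967773438), (5.631782531738281, 16.483266830444336), 15.945395469665527) [[275.3999938964844, 201.0], [280.0, 185.10000610351562], [285.3999938964844, 186.6999969482422], [280.79998779296875, 202.5]]
tri (array([0.5836049, 0.0289807, 0.0111184]), np.float64(0.0026208383392291876))
[0.5793 0.0614 0.016 ]
[0.5946 0.0586 0.016 ]
[ 0.5841 -0.0016  0.016 ]
[0.5688 0.0014 0.016 ]
motor corners/machine
mot1 [ 0.419 -0.1    0.   ] [ 0.43  -0.039  0.2  ]
mot2 [ 0.459 -0.201  0.   ] [ 0.461 -0.119  0.2  ]
box [ 0.529 -0.053  0.   ] [ 0.517 -0.002  0.2  ]
mac1 [0.647 0.146 0.   ] [0.61  0.156 0.2  ]
mac2 [ 0.82  -0.109  0.   ] [ 0.747 -0.047  0.2  ]
mac3 [0.949 0.317 0.   ] [0.85  0.291 0.2  ]
mach side: top near corner [('bot', [[0.649, 0.083, 0.0], [0.616, 0.476, 0.2], [0.608, 0.574, 0.25]]), ('top', [[0.713, -0.609, 0.0], [0.657, 0.029, 0.2], [0.644, 0.189, 0.25]]), ('motor', [[0.454, -0.451, 0.0], [0.49, 0.131, 0.2], [0.499, 0.277, 0.25]]), ('motortop', [[0.301, -0.883, 0.0], [0.392, -0.147, 0.2], [0.415, 0.037, 0.25]])]
```

```bash
python3 -m crank '[[0.0,0,-0.04,0,0,0,1],[0.02,-0.01,-0.075,0,0,-7,1],[0.055,-0.03,-0.09,0,0,-14,1],[0.09,-0.05,-0.105,0,0,-21,1],[0.125,-0.07,-0.12,0,0,-28,1],[0.16,-0.09,-0.13,0,0,-35,1],[0.195,-0.11,-0.13,0,0,-42,1],[0.23,-0.13,-0.13,0,0,-48,1]]'
```

```text
t: 1.02
ee_pos: [0.4013, -0.3, 0.3323]
tool_rot: [0.798, 0.603, 0.0, 0.001]
contact_force: [1.6, -0.9, 0.3]
gripper_width: 0.0856
```

```bash
cat >> h.py <<'E'
def to(p,yaw,s=None):
    """tool-frame shift (m) and turn (deg rotvec) from measured pose to TCP p, tool x at world yaw deg, pointing down"""
    s=s or r.sense(); A=R.from_quat(s["tool_rot"])
    y=np.radians(yaw); B=R.from_matrix(np.array([[np.cos(y),np.sin(y),0],[np.sin(y),-np.cos(y),0],[0,0,-1]]))
    d=A.inv().apply(np.asarray(p)-s["ee_pos"]); w=(A.inv()*B).as_rotvec(degrees=True)
    print("shift",d.round(4),"turn",w.round(2)); return d,w
def yaw(s): x=R.from_quat(s["tool_rot"]).apply([1,0,0]); return np.degrees(np.arctan2(x[1],x[0]))
E
python3 -c "
from h import *
s=r.sense();print(s['t'],s['ee_pos'],yaw(s));to([.575,.025,.2],80)"
```

```text
1.0167 [ 0.40130649 -0.29995276  0.33227902] 74.14180891330066
shift [0.3602 0.078  0.1319] turn [ 0.13  0.09 -5.86]
```

```bash
python3 -m crank '[[0.03,0.01,0,0,0,-2,1],[0.07,0.02,0,0,0,-4,1],[0.11,0.03,0,0,0,-6,1],[0.15,0.04,0,0,0,-6,1],[0.19,0.045,0,0,0,-6,1],[0.23,0.05,0,0,0,-6,1],[0.27,0.06,0.01,0,0,-6,1],[0.305,0.07,0.03,0,0,-6,1]]' && python3 -m crank '[[0.03,0.005,0.025,0,0,0,1],[0.05,0.008,0.055,0,0,0,1],[0.055,0.008,0.08,0,0,0,1],[0.055,0.008,0.1,0,0,0,1],[0.055,0.008,0.1,0,0,0,1]]'; python3 - <<'E'
from h import *
s=r.sense();c=r.capture("wrist");cv2.imwrite("pics/w1.png",c["frame"]);C=cam(c,s);print(s['ee_pos'],yaw(s),proj(C,[.5836,.029,.012]),s['contact_force'])
E
```

```text
t: 1.68
ee_pos: [0.5543, -0.026, 0.304]
tool_rot: [0.767, 0.642, 0.002, 0.002]
contact_force: [0.7, -1.0, -0.1]
gripper_width: 0.0853
t: 2.1
ee_pos: [0.5666, 0.0258, 0.1959]
tool_rot: [0.767, 0.642, -0.003, -0.003]
contact_force: [0.2, 0.0, -1.0]
gripper_width: 0.0851
[0.56663639 0.0258342  0.19593331] 79.91571383291486 [292.70920165 176.0492891 ] [ 0.15589256  0.04156044 -1.03065778]
```

View pics/w1.png

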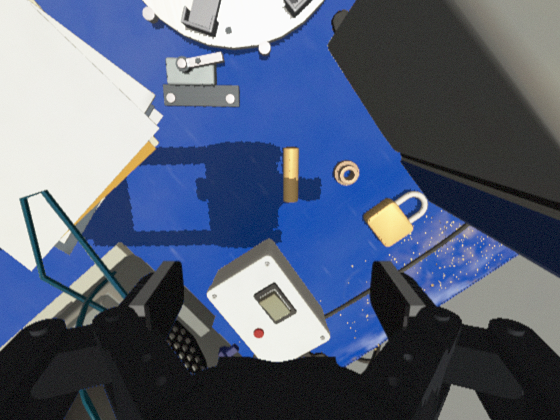

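```bash
python3 - <<'E'
from h import *
s=r.sense();c=r.capture("wrist");C=cam(c,s);f=c["frame"]
h=cv2.cvtColor(f,cv2.COLOR_BGR2HSV);m=cv2.inRange(h,(5,90,40),(30,255,255));z=np.zeros_like(m);z[135:215,270:315]=m[135:215,270:315]
rc=cv2.minAreaRect(cv2.findNonZero(z));print(rc);b=cv2.boxPoints(rc)
for q in b: print(q,onz(C,q,.0155).round(4))
T=cam(r.capture("top"))
print(tri(C,rc[0],T,(375.0,208.4)))
for p in [(270,242),(208,292)]: print(onz(C,p,.05),onz(C,p,.1))
E
```

```text
((288.5, 173.5), (53.0, 13.0), 90.0)
[282. 147.] [0.5793 0.0624 0.0155]
[295. 147.] [0.5934 0.0599 0.0155]
[295. 200.] [5.837e-01 1.000e-04 1.550e-02]
[282. 200.] [0.5688 0.0027 0.0155]
(array([0.58151753, 0.03111271, 0.01662891]), np.float64(0.0021259922035460595))
[ 0.54907085 -0.03243827  0.05      ] [ 0.55412953 -0.01231857  0.1       ]
[ 0.46793538 -0.08057964  0.05      ] [ 0.48564531 -0.05295337  0.1       ]
```

```bash
python3 - <<'E'
from h import *
s=r.sense();c=r.capture("wrist");C=cam(c,s);f=c["frame"]
cv2.imwrite("pics/w1z.png",cv2.resize(f[130:350,200:360],None,fx=2.7,fy=2.7,interpolation=cv2.INTER_NEAREST))
t=r.capture("top");cv2.imwrite("pics/t1z.png",cv2.resize(t["frame"][190:280,350:510],None,fx=4,fy=4,interpolation=cv2.INTER_CUBIC))
E
```

```text
(no output)
```

View pics/w1z.png

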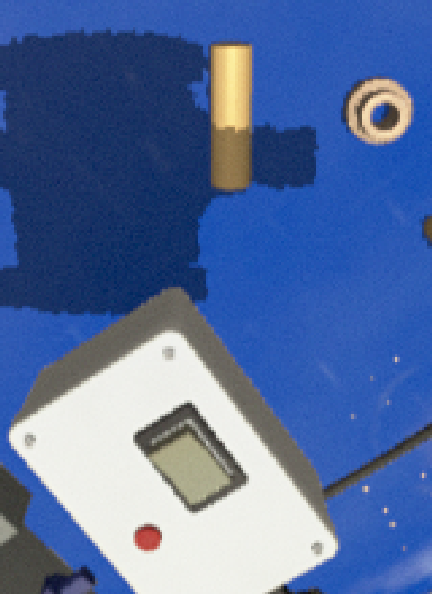

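View pics/t1z.png

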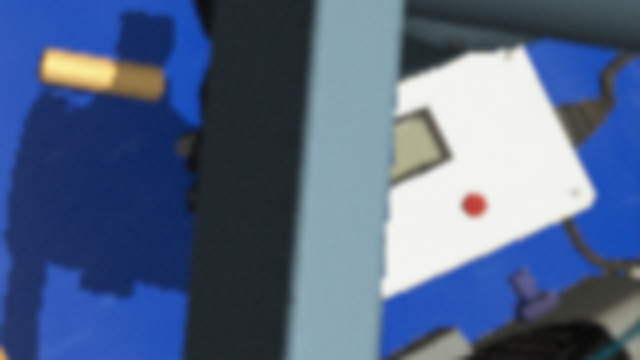

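```bash
python3 - <<'E'
from h import *
for i in range(3):
    s=r.sense();c=r.capture("wrist");C=cam(c,s);f=c["frame"]
    h=cv2.cvtColor(f,cv2.COLOR_BGR2HSV);m=cv2.inRange(h,(5,90,40),(30,255,255));z=np.zeros_like(m);z[135:215,265:310]=m[135:215,265:310]
    p=cv2.findNonZero(z)[:,0,:];x0,y0=p.min(0);x1,y1=p.max(0)+1;
    print(s['t'],s['ee_pos'].round(4),yaw(s),s['qvel'].round(4),x0,x1,y0,y1)
    cx=((x0+x1)/2-.5,(y0+y1)/2-.5)
    print(onz(C,cx,.0155).round(4), [onz(C,q,.0155).round(4) for q in((cx[0],y0-.5),(cx[0],y1-.5))])
print(tri(C,cx,cam(r.capture("top")),(375.0,208.4)))
bc=onz(C,(265.9,237.4),0);print(bc)
for z in np.arange(.04,.12,.01): print(z,proj(C,[bc[0],bc[1],z]))
E
```

```text
2.35 [0.5711 0.0238 0.2034] 79.79019830361459 [-0.0001 -0.0038  0.0022  0.0019 -0.0034  0.0012] 277 292 146 199
[0.5814 0.0322 0.0155] [array([0.5865, 0.0616, 0.0155]), array([0.576 , 0.0013, 0.0155])]
2.4 [0.571  0.0238 0.2034] 79.78879257011621 [ 0.0007  0.0007  0.0068 -0.0002 -0.002  -0.    ] 277 292 146 199
[0.5813 0.0322 0.0155] [array([0.5864, 0.0616, 0.0155]), array([0.5759, 0.0013, 0.0155])]
2.45 [0.5708 0.0239 0.2031] 79.7891525107335 [ 0.0006  0.0025  0.0088 -0.0027 -0.0013 -0.0008] 278 292 146 199
[0.5816 0.0322 0.0155] [array([0.5867, 0.0616, 0.0155]), array([0.5762, 0.0014, 0.0155])]
(array([0.5816285 , 0.03112832, 0.01607261]), np.float64(0.002339491416192288))
[ 0.54400972 -0.04862082  0.        ]
0.04 [264.8591108  250.33700439]
0.05 [264.56359125 254.0099579 ]
0.060000000000000005 [264.25159058 257.88775209]
0.07 [263.92169049 261.98801448]
0.08000000000000002 [263.57230518 266.33045486]
0.09000000000000001 [263.2016558  270.93718216]
0.1 [262.80774018 275.83308093]
0.11000000000000001 [262.38829664 281.04626105]
```

```bash
python3 - <<'E'
from h import *
c=r.capture("wrist");T=np.linalg.inv(c["tool_from_camera"]);K=c["intrinsics"]
for z in(0.013,0,-.013):
  for x in(.011,-.011):
    q=T@np.array([x,.0425,z,1]);q=K@q[:3];print(z,x,q[:2]/q[2])
to([.5815,.0325,.06],79.9);to([.5815,.0325,.004],79.9)
E
```

```text
0.013 0.011 [346.47181091 219.5602238 ]
0.013 -0.011 [344.36034158 252.51512178]
0 0.011 [351.24039991 226.72011474]
0 -0.011 [348.83248518 261.62080813]
-0.013 0.011 [356.70958478 234.93192901]
-0.013 -0.011 [353.93854989 272.01721485]
shift [0.0102 0.0094 0.1421] turn [ 0.09 -0.   -0.1 ]
shift [0.0102 0.0093 0.1981] turn [ 0.09 -0.   -0.1 ]
```

```bash
python3 -m crank '[[0.003,0.003,0.03,0,0,0,0.4],[0.006,0.006,0.06,0,0,0,0.4],[0.01,0.009,0.09,0,0,0,0.4],[0.01,0.009,0.12,0,0,0,0.4],[0.01,0.009,0.142,0,0,0,0.4],[0.01,0.009,0.142,0,0,0,0.4],[0.01,0.009,0.142,0,0,0,0.4]]'; python3 - <<'E'
from h import *
s=r.sense();c=r.capture("wrist");cv2.imwrite("pics/w2.png",c["frame"]);print(s['ee_pos'],s['gripper_width'],yaw(s),s['qvel'].round(3));to([.5815,.0325,.004],79.9)
E
```

```text
t: 3.18
ee_pos: [0.5795, 0.0328, 0.0585]
tool_rot: [0.767, 0.642, -0.001, -0.001]
contact_force: [1.5, 0.9, -0.5]
gripper_width: 0.0341
[0.57954258 0.03280384 0.05847368] 0.034101477247475746 79.82157735947166 [ 0.001 -0.044 -0.043  0.001  0.003  0.   ]
shift [-0.      0.0003  0.0562] turn [ 0.05 -0.   -0.08]
```

View pics/w2.png

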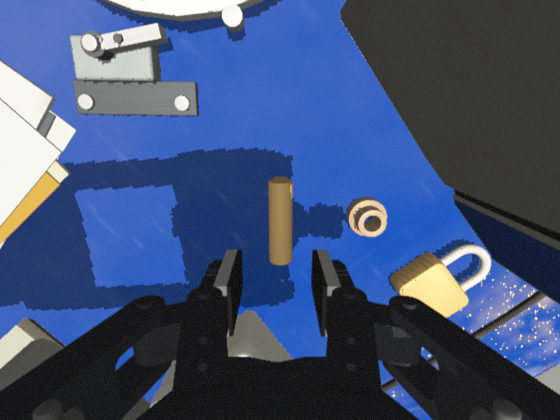

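```bash
python3 - <<'E'
from h import *
for i in range(2):
    s=r.sense();c=r.capture("wrist");C=cam(c,s);f=c["frame"]
    h=cv2.cvtColor(f,cv2.COLOR_BGR2HSV);m=cv2.inRange(h,(5,70,30),(30,255,255));z=np.zeros_like(m);z[165:290,255:305]=m[165:290,255:305]
    n,l,st,_=cv2.connectedComponentsWithStats(z);k=1+st[1:,4].argmax();x0,y0,w,hh=st[k][:4];x1=x0+w;y1=y0+hh
    print(s['ee_pos'].round(4),yaw(s),x0,x1,y0,y1)
    cx=((x0+x1)/2-.5,(y0+y1)/2-.5)
    print(onz(C,cx,.0155).round(4), [onz(C,(cx[0],v),.0155).round(4) for v in (y0-.5,y1-.5)])
to([.5815,.0325,.004],79.9)
E
```

```text
[0.5811 0.0326 0.0602] 79.82061389241854 266 290 177 264
[0.5814 0.0327 0.0155] [array([0.587 , 0.0639, 0.0155]), array([ 0.5753, -0.0012,  0.0155])]
[0.5819 0.0325 0.0612] 79.82574871841958 265 289 177 263
[0.5816 0.0328 0.0155] [array([0.5872, 0.0637, 0.0155]), array([ 0.5755, -0.0008,  0.0155])]
shift [-0.0001 -0.001   0.0575] turn [ 0.22 -0.   -0.07]
```

```bash
python3 -m crank '[[0,-0.001,0.025,0,0,0,0.4],[0,-0.001,0.05,0,0,0,0.4],[0,-0.001,0.056,0,0,0,0.4],[0,-0.001,0.056,0,0,0,0.4],[0,-0.001,0.056,0,0,0,0.4]]'; python3 -m crank '[[0,0,0,0,0,0,0],[0,0,0,0,0,0,0],[0,0,0,0,0,0,0],[0,0,0,0,0,0,0],[0,0,0,0,0,0,0]]'; python3 - <<'E'
from h import *
s=r.sense();c=r.capture("wrist");cv2.imwrite("pics/w3.png",c["frame"]);print(s['ee_pos'],s['gripper_width'],yaw(s),s['contact_force'])
E
```

```text
t: 3.75
ee_pos: [0.5804, 0.0328, 0.0046]
tool_rot: [0.767, 0.642, 0.001, 0.001]
contact_force: [-0.2, 0.7, 0.9]
gripper_width: 0.0341
t: 4.17
ee_pos: [0.5798, 0.0329, 0.0037]
tool_rot: [0.767, 0.642, 0.0, 0.0]
contact_force: [-0.0, -0.2, -0.8]
gripper_width: 0.0004
[0.57976751 0.03291195 0.00369202] 0.00036033846431624336 79.8287333007983 [-0.00196445 -0.16839418 -0.75766732]
```

View pics/w3.png

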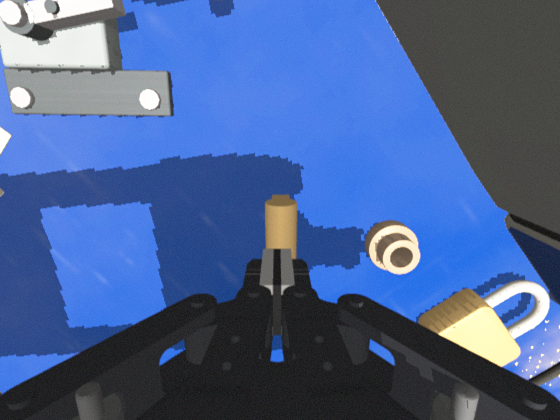

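```bash
python3 - <<'E'
from h import *
s=r.sense();c=r.capture("wrist");f=c["frame"]
C=cam(c,s)
print(proj(C,[.5872,.0637,.0155]),proj(C,[.5755,-.001,.0155]),proj(C,[.5872,.0637,.024]))
cv2.imwrite("pics/w3z.png",cv2.resize(f[160:360,180:400],None,fx=3,fy=3,interpolation=cv2.INTER_CUBIC))
for n,b in(("side",(140,220,230,330)),("top",(160,250,320,440))):
    g=r.capture(n)["frame"];cv2.imwrite(f"pics/{n}3.png",cv2.resize(g[b[0]:b[1],b[2]:b[3]],None,fx=6,fy=6,interpolation=cv2.INTER_CUBIC))
E
```

```text
[281.13281961 197.21925842] [280.65360657 307.31081032] [281.36800654 201.49717957]
```

View pics/w3z.png

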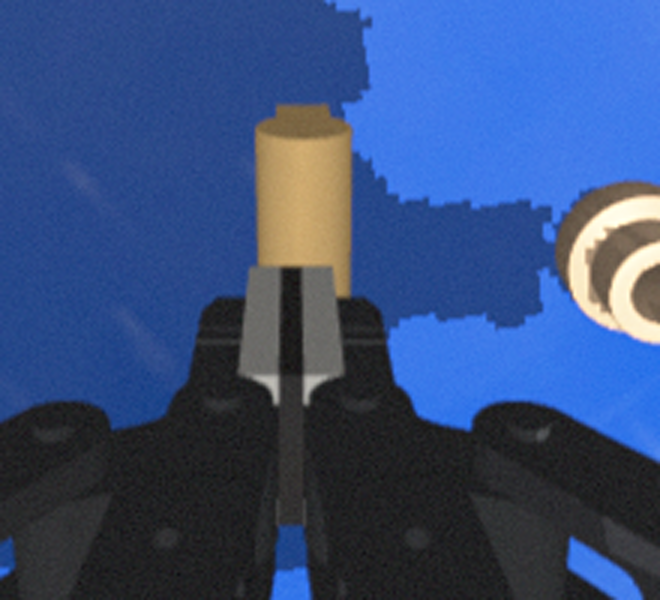

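View pics/side3.png

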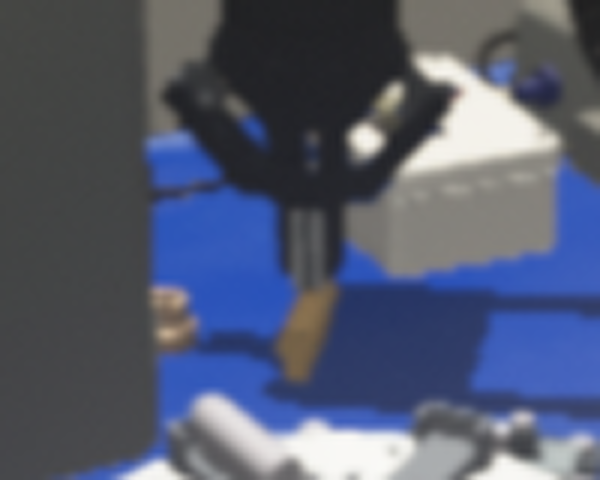

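View pics/top3.png

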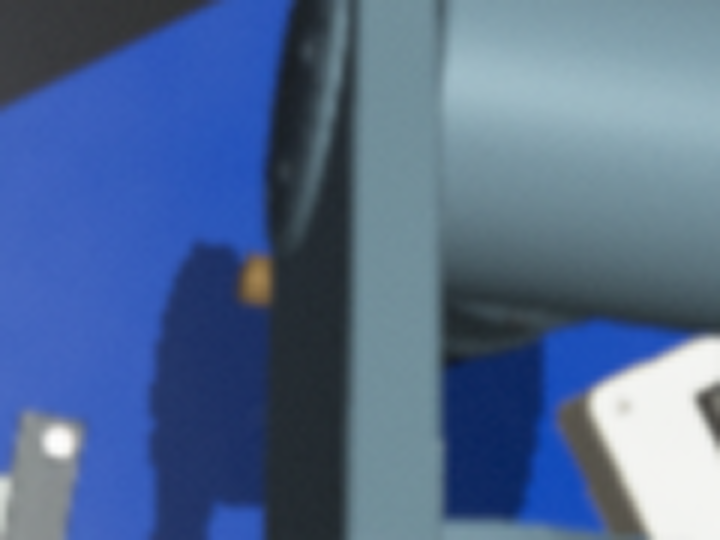

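```bash
python3 - <<'E'
from h import *
s=r.sense();c=r.capture("side");D=cam(c);p=s['ee_pos'];f=c["frame"]
for z in(0,.01,.02,.03,.04): 
    q=proj(D,p+[0,0,z]);print(z,q,(q-[230,140])*6+3)
C=cam(r.capture("wrist"),s)
u=onz(C,(276.7,248.7),.034);print(u)
# front edge of tips: line of sight, tool coords for several z
Rt=R.from_quat(s['tool_rot'])
for z in(0,.01,.02,.03,.04):
    print(z,Rt.inv().apply(onz(C,(276.7,248.7),p[2]+z)-p).round(4))
E
```

```text
0 [282.49658233 197.24744945] [317.979494   346.48469668]
0.01 [282.45157116 193.82634611] [317.70942693 325.95807667]
0.02 [282.40624443 190.38125929] [317.43746658 305.28755576]
0.03 [282.36059882 186.9119359 ] [317.16359295 284.47161539]
0.04 [282.31463096 183.41811927] [316.88778579 263.50871559]
[0.58101157 0.04371481 0.034     ]
0 [-0.0026 -0.0004 -0.    ]
0.01 [ 0.0017 -0.0004 -0.01  ]
0.02 [ 0.0061 -0.0003 -0.02  ]
0.03 [ 0.0105 -0.0003 -0.03  ]
0.04 [ 0.0149 -0.0003 -0.04  ]
```

The fingers shut on nothing. Both the wrist and side views put the real finger ends about 30 mm behind the reported TCP, so they closed above the cylinder. I'll open and step lower while watching the force.

```bash
python3 -m crank '[[0,0.001,-0.004,0,0,0,0.4],[0,0.001,-0.004,0,0,0,0.4],[0,0.001,-0.004,0,0,0,0.4],[0,0.001,0.005,0,0,0,0.4],[0,0.001,0.012,0,0,0,0.4],[0,0.001,0.014,0,0,0,0.4],[0,0.001,0.014,0,0,0,0.4]]'; python3 -m crank '[[0,0,0.005,0,0,0,0.4],[0,0,0.007,0,0,0,0.4],[0,0,0.007,0,0,0,0.4]]'; python3 - <<'E'
from h import *
s=r.sense();c=r.capture("wrist");f=c["frame"];cv2.imwrite("pics/w4.png",f[150:])
g=r.capture("side")["frame"];b=(140,220,230,330);cv2.imwrite("pics/side4.png",cv2.resize(g[b[0]:b[1],b[2]:b[3]],None,fx=6,fy=6,interpolation=cv2.INTER_CUBIC));print(s['ee_pos'],s['contact_force'])
E
```

```text
t: 5.05
ee_pos: [0.5791, 0.0329, -0.0124]
tool_rot: [0.767, 0.642, -0.001, -0.001]
contact_force: [-0.4, -0.2, -0.3]
gripper_width: 0.0339
t: 5.3
ee_pos: [0.5799, 0.0328, -0.0185]
tool_rot: [0.767, 0.642, -0.0, -0.0]
contact_force: [-0.4, -0.5, 0.2]
gripper_width: 0.0344
[ 0.5799491   0.03282545 -0.01849346] [-0.38018991 -0.48169202  0.20719186]
```

View pics/w4.png

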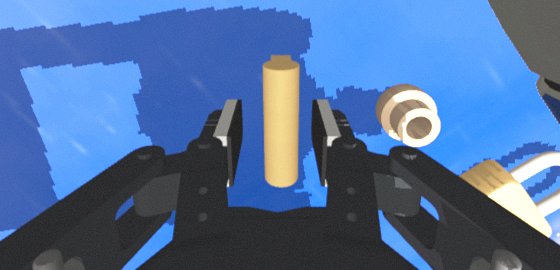

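View pics/side4.png

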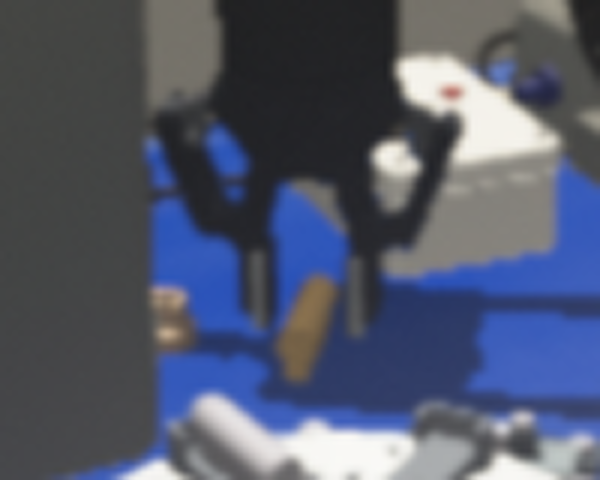

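```bash
python3 -m crank '[[0,0.002,0.003,0,0,0,0.4],[0,0.002,0.005,0,0,0,0.4],[0,0.002,0.005,0,0,0,0.4]]'; python3 -m crank '[[0,0,0,0,0,0,0.1],[0,0,0,0,0,0,0],[0,0,0,0,0,0,0],[0,0,0,0,0,0,0],[0,0,0,0,0,0,0],[0,0,0,0,0,0,0]]'; python3 - <<'E'
from h import *
s=r.sense();c=r.capture("wrist");f=c["frame"];cv2.imwrite("pics/w5.png",f[150:]);print(s['ee_pos'],s['gripper_width'],s['contact_force'])
E
```

```text
t: 5.65
ee_pos: [0.5823, 0.0324, -0.0232]
tool_rot: [0.767, 0.642, -0.0, -0.0]
contact_force: [-0.3, -0.4, -0.5]
gripper_width: 0.0341
t: 6.15
ee_pos: [0.5825, 0.0324, -0.0227]
tool_rot: [0.767, 0.642, 0.0, 0.0]
contact_force: [-0.5, 0.4, 1.3]
gripper_width: 0.0148
[ 0.58250835  0.03237491 -0.02267251] 0.014847544360156905 [-0.51882632  0.39581694  1.25090047]
```

View pics/w5.png

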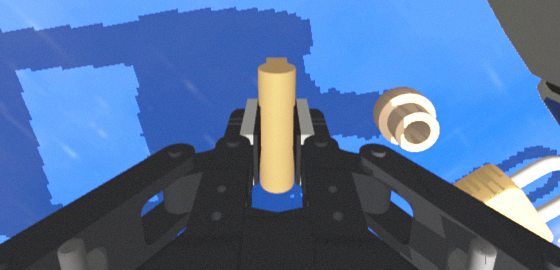

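```bash
python3 -m crank '[[0,0,-0.01,0,0,0,0],[0,0,-0.03,0,0,0,0],[0,0,-0.065,0,0,0,0],[0,0,-0.105,0,0,0,0],[0,0,-0.145,0,0,0,0],[0,0,-0.185,0,0,0,0],[0,0,-0.22,0,0,0,0],[0,0,-0.25,0,0,0,0]]'; python3 - <<'E'
from h import *
s=r.sense();c=r.capture("wrist");f=c["frame"];cv2.imwrite("pics/w6.png",f);print(s['ee_pos'],s['gripper_width'],s['contact_force'])
to([.46,.25,.24],0)
E
```

```text
t: 6.87
ee_pos: [0.5826, 0.0324, 0.2309]
tool_rot: [0.767, 0.642, 0.001, 0.001]
contact_force: [0.7, 0.6, -2.7]
gripper_width: 0.0151
[0.58261024 0.03243206 0.23085993] 0.01505664957255376 [ 0.66889487  0.62152177 -2.65666863]
shift [ 0.1924 -0.1622 -0.0044] turn [ 0.57 -0.5  79.84]
```

View pics/w6.png

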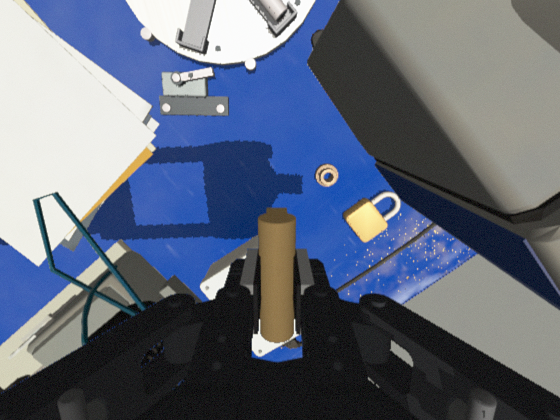

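```bash
python3 -m crank '[[0.01,-0.015,0,0,0,6,0],[0.035,-0.04,0,0,0,13,0],[0.06,-0.065,0,0,0,20,0],[0.085,-0.09,0,0,0,27,0],[0.11,-0.11,0,0,0,34,0],[0.135,-0.13,0,0,0,41,0],[0.16,-0.145,0,0,0,48,0],[0.18,-0.155,0,0,0,55,0]]'; python3 -m crank '[[0.01,-0.01,0,0,0,7,0],[0.01,-0.015,0,0,0,14,0],[0.01,-0.015,0,0,0,21,0],[0.01,-0.015,0,0,0,25,0],[0.01,-0.015,0,0,0,25,0],[0.01,-0.015,0,0,0,25,0],[0.01,-0.015,0,0,0,25,0]]'; python3 - <<'E'
from h import *
r.capture("side");
s=r.sense();c=r.capture("wrist");f=c["frame"];cv2.imwrite("pics/w7.png",f);print(s['ee_pos'],yaw(s),s['gripper_width'],s['qvel'].round(3))
np.savez("w7.npz",f=f,pos=s['ee_pos'],q=s['tool_rot'])
E
```

```text
t: 7.58
ee_pos: [0.4597, 0.2388, 0.2273]
tool_rot: [0.977, 0.213, -0.0, -0.0]
contact_force: [0.4, 0.5, -1.3]
gripper_width: 0.0143
t: 8.17
ee_pos: [0.4642, 0.2546, 0.2272]
tool_rot: [1.0, -0.0, -0.0, 0.0]
contact_force: [0.2, 0.0, -1.3]
gripper_width: 0.0144
[0.46429846 0.25458624 0.22716437] -0.08041300225816937 0.014546374195963665 [-0.001  0.001 -0.     0.001 -0.001  0.009]
```

View pics/w7.png

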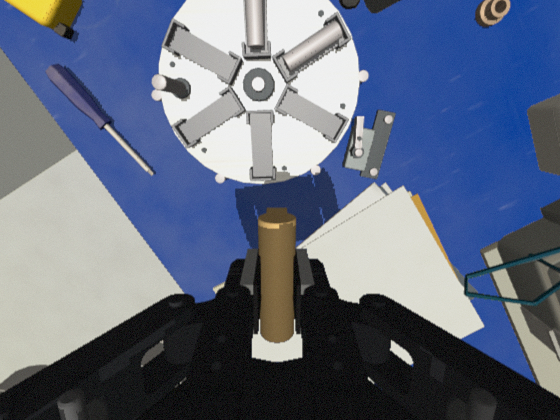

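```bash
python3 - <<'E'
from h import *
f=np.load("w7.npz")["f"]
cv2.imwrite("pics/w7z.png",cv2.resize(f[0:200,145:405],None,fx=3,fy=3,interpolation=cv2.INTER_CUBIC))
E
```

```text
(no output)
```

View pics/w7z.png

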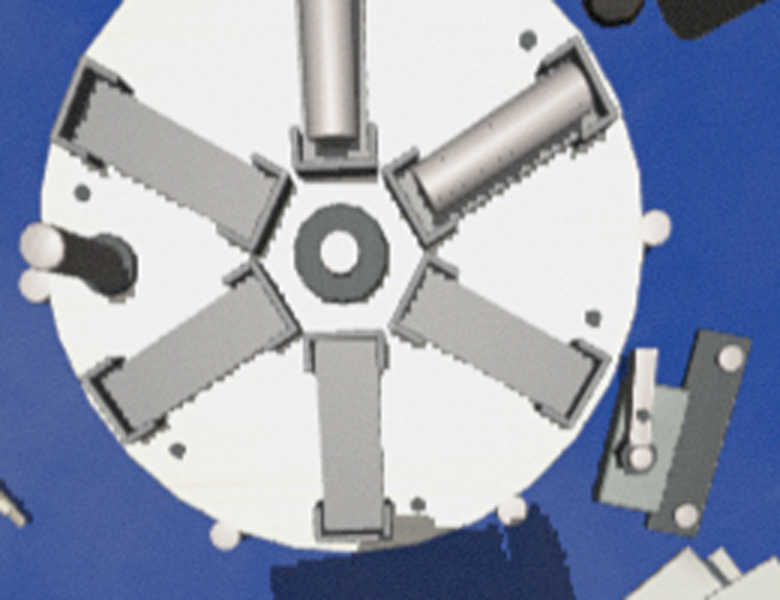

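```bash
python3 - <<'E'
from h import *
from scipy.optimize import least_squares
d=np.load("w7.npz");f=d["f"];s=dict(ee_pos=d["pos"],tool_rot=d["q"]);c=r.capture("wrist");C=cam(c,s)
Z=lambda p:((p[0]+.5)/3-.5+145,(p[1]+.5)/3-.5)
# plate rim: blue->white on radial scan lines
g=cv2.GaussianBlur(f,(3,3),0).astype(float);red=g[:,:,2]
c0=np.array(Z((341,253)));pts=[]
for a in np.radians(np.arange(-40,220,2.)):
    rr=np.arange(85,112,.25);xy=c0[:,None]+np.array([np.cos(a),np.sin(a)])[:,None]*rr
    if xy[1].min()<1: continue
    v=cv2.remap(red.astype(np.float32),xy[0].astype(np.float32)[None],xy[1].astype(np.float32)[None],1)[0]
    k=np.argmin(np.diff(v));pts.append(onz(C,xy[:,k],.03)[:2])
pts=np.array(pts)
sol=least_squares(lambda q:np.hypot(*(pts-q[:2]).T)-q[2],[.567,.274,.11],loss="soft_l1",f_scale=.001);print("circle",sol.x)
ax=sol.x[:2]
hub=[onz(C,Z((341,253)),z)[:2].round(4) for z in(.03,.05,.07)];print("hub",hub)
A=onz(C,Z((349.5,342)),.038);B=onz(C,Z((354.5,532)),.038);print("nest line",A,B,np.linalg.norm(A-B),np.degrees(np.arctan2(*(A-B)[:2][::-1])))
n=(A+B)/2;print("mid",n,"dist to axis",np.hypot(*(n[:2]-ax)),np.degrees(np.arctan2(*(ax-n[:2])[::-1])))
for nm,p in dict(l0=(656,228),l1=(512,511),l2=(227,536),l3=(37,285)).items():
    for z in(.03,):
        q=onz(C,Z(p),z)[:2]-ax;print(nm,z,np.hypot(*q).round(4),np.degrees(np.arctan2(q[1],q[0])).round(2))
q=onz(C,Z((42,245)),.1)[:2]-ax;print("post",np.hypot(*q),np.degrees(np.arctan2(q[1],q[0])),q+ax)
for nm,p in dict(piv=(640,457),end=(646,350),dot=(643,415)).items():
    for z in(.03,.036):
        q=onz(C,Z(p),z)[:2];w=q-ax;print(nm,z,q.round(4),np.hypot(*w).round(4),np.degrees(np.arctan2(w[1],w[0])).round(2))
E
```

```text
circle [0.56679278 0.27516995 0.10899615]
hub [array([0.5679, 0.2755]), array([0.5662, 0.2744]), array([0.5645, 0.2734])]
nest line [0.53695137 0.27257107 0.038     ] [0.46690819 0.27179414 0.038     ] 0.07004748992940318 0.6355085552664529
mid [0.50192978 0.2721826  0.038     ] dist to axis 0.06493176246975707 2.636970110002184
l0 0.03 0.1136 -85.33
l1 0.03 0.1135 -145.26
l2 0.03 0.1132 155.36
l3 0.03 0.1122 94.87
post 0.0842540919797628 91.71023710177049 [0.56427823 0.35938651]
piv 0.03 [0.4943 0.162 ] 0.1344 -122.63
piv 0.036 [0.495  0.1635] 0.1328 -122.74
end 0.03 [0.5338 0.1625] 0.1174 -106.31
end 0.036 [0.5339 0.164 ] 0.1159 -106.5
dot 0.03 [0.5101 0.1619] 0.1266 -116.59
dot 0.036 [0.5105 0.1635] 0.1251 -116.73
```

```bash
python3 - <<'E'
from h import *
c=r.capture("wrist");s=r.sense();C=cam(c,s);p=s['ee_pos'];f=c["frame"]
Rt=R.from_quat(s['tool_rot'])
for q,z in(((277,208),.0227),((277,214),.0387),((277,342),.0467)):
    print(q,Rt.inv().apply(onz(C,q,p[2]+z)-p).round(4))
top=cv2.imread("pics/top0.png");T=cam(r.capture("top"))
d=np.load("w7.npz");W=cam(c,dict(ee_pos=d["pos"],tool_rot=d["q"]))
Z=lambda p:((p[0]+.5)/3-.5+145,(p[1]+.5)/3-.5)
Y=lambda p:((p[0]+.5)/2.9-.5+170,(p[1]+.5)/2.9-.5+140)
print("floor/end inner",tri(W,Z((349.5,336)),T,Y((245,259))),"outer",tri(W,Z((354.5,536)),T,Y((248.5,363))))
print("post",tri(W,Z((42,245)),T,Y((103,210))),"lug",tri(W,Z((512,511)),T,Y((338,354))))
to([.5022,.2727,.10],1.5)
E
```

```text
(277, 208) [ 0.0277 -0.001  -0.0227]
(277, 214) [ 0.0296 -0.001  -0.0387]
(277, 342) [-0.0309 -0.0011 -0.0467]
floor/end inner (array([0.53911191, 0.27339419, 0.02202737]), np.float64(0.00025003632644090884)) outer (array([0.46729914, 0.26986947, 0.04628384]), np.float64(0.003208634925084685))
post (array([0.56352929, 0.35640423, 0.10861725]), np.float64(0.00013624284284909638)) lug (array([0.47338309, 0.20941236, 0.0261256 ]), np.float64(0.0015994333029625816))
shift [ 0.0378 -0.0182  0.1272] turn [ 0.    0.   -1.65]
```

```bash
python3 -m crank '[[0.015,-0.008,0.015,0,0,-1.6,0],[0.03,-0.015,0.04,0,0,-1.6,0],[0.038,-0.018,0.07,0,0,-1.6,0],[0.038,-0.018,0.1,0,0,-1.6,0],[0.038,-0.018,0.127,0,0,-1.6,0],[0.038,-0.018,0.127,0,0,-1.6,0],[0.038,-0.018,0.127,0,0,-1.6,0]]'; python3 - <<'E'
from h import *
r.capture("side")
s=r.sense();c=r.capture("wrist");f=c["frame"];cv2.imwrite("pics/w8.png",f);print(s['ee_pos'],yaw(s),s['gripper_width'],s['qvel'].round(3))
np.savez("w8.npz",f=f,pos=s['ee_pos'],q=s['tool_rot'])
E
```

```text
t: 9.0
ee_pos: [0.5011, 0.2722, 0.0989]
tool_rot: [1.0, 0.013, -0.002, 0.001]
contact_force: [-0.2, 0.3, -1.7]
gripper_width: 0.0149
[0.50284075 0.27273717 0.1009871 ] 1.4384715028832675 0.014650275911948748 [ 0.001 -0.033 -0.031  0.001 -0.005  0.002]
```

View pics/w8.png

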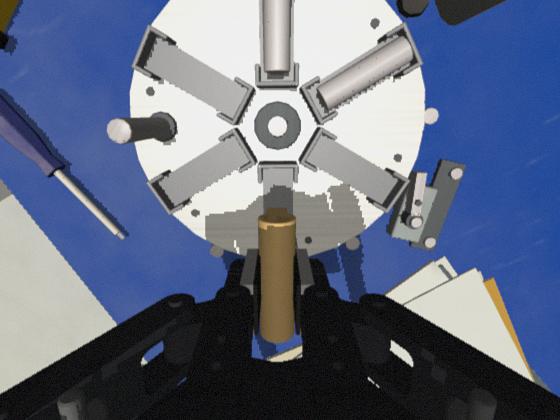

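```bash
python3 - <<'E'
from h import *
d=np.load("w8.npz");f=d["f"];s=dict(ee_pos=d["pos"],tool_rot=d["q"]);c=r.capture("wrist");C=cam(c,s);Rt=R.from_quat(s['tool_rot'])
cv2.imwrite("pics/w8z.png",cv2.resize(f[90:250,200:360],None,fx=4.5,fy=4.5,interpolation=cv2.INTER_CUBIC)[:600])
for n,p,z in(("hub",(278,126),.06),("innerwall",(278.5,165),.05),("cyl",(276.8,230),s['ee_pos'][2]+.045)): print(n,Rt.inv().apply(onz(C,p,z)-s['ee_pos']).round(4))
to([.5022,.2727,.055],1.5);print(r.sense()['ee_pos'])
E
```

```text
hub [ 0.0646 -0.0003  0.041 ]
innerwall [0.0376 0.0001 0.051 ]
cyl [ 0.0245 -0.0011 -0.045 ]
shift [-0.0022  0.0005  0.0477] turn [-0.06 -0.23 -0.06]
[0.50422315 0.27316526 0.10272428]
```

View pics/w8z.png

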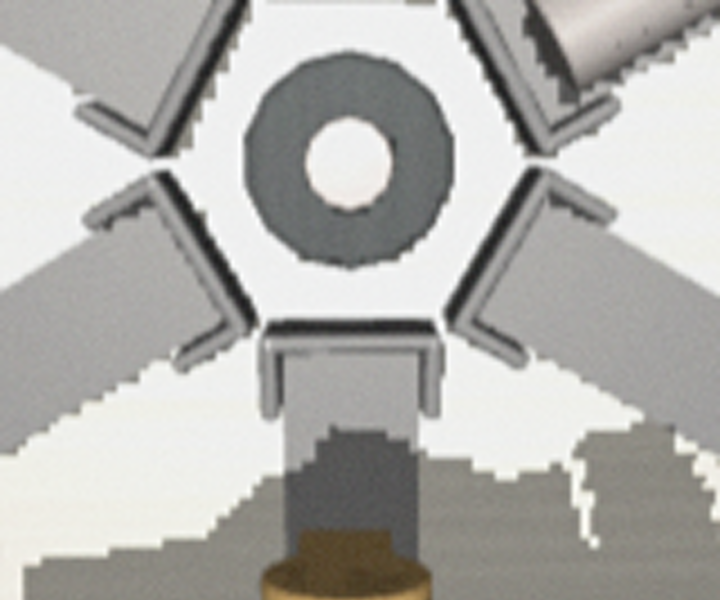

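```bash
python3 -m crank '[[-0.001,0,0.02,0,0,0,0],[-0.001,0,0.045,0,0,0,0],[-0.001,0,0.06,0,0,0,0],[-0.001,0,0.068,0,0,0,0],[-0.001,0,0.072,0,0,0,0],[-0.001,0,0.072,0,0,0,0]]'; python3 - <<'E'
from h import *
r.capture("side")
s=r.sense();c=r.capture("wrist");f=c["frame"];cv2.imwrite("pics/w9.png",f[100:380]);print(s['ee_pos'],yaw(s),s['contact_force'],s['qvel'].round(3))
to([.503,.2728,.016],1.5)
E
```

```text
t: 9.65
ee_pos: [0.5021, 0.2728, 0.0289]
tool_rot: [1.0, 0.012, 0.001, -0.0]
contact_force: [0.3, 1.3, -1.0]
gripper_width: 0.015
[0.50251394 0.27295763 0.02951362] 1.4307147723568594 [ 0.36602271 -0.37538655 -1.63850836] [-0.001 -0.01  -0.006 -0.001  0.001  0.002]
shift [0.0002 0.0002 0.0138] turn [-0.04 -0.15 -0.07]
```

View pics/w9.png

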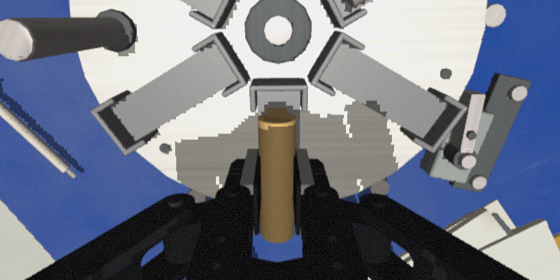

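```bash
python3 -m crank '[[0,0,0.004,0,0,0,0],[0,0,0.008,0,0,0,0],[0,0,0.011,0,0,0,0],[0,0,0.011,0,0,0,0]]'; python3 -m crank '[[0,0,0.0015,0,0,0,0],[0,0,0.0015,0,0,0,0]]';python3 -m crank '[[0,0,0.001,0,0,0,0],[0,0,0.001,0,0,0,0]]'
```

```text
t: 10.08
ee_pos: [0.5009, 0.2725, 0.0165]
tool_rot: [1.0, 0.012, -0.001, 0.0]
contact_force: [-0.8, 0.6, -1.2]
gripper_width: 0.0146
t: 10.25
ee_pos: [0.5013, 0.2726, 0.0154]
tool_rot: [1.0, 0.012, -0.0, 0.0]
contact_force: [0.5, -0.6, -1.6]
gripper_width: 0.0147
t: 10.42
ee_pos: [0.5016, 0.2727, 0.0153]
tool_rot: [1.0, 0.013, 0.0, 0.0]
contact_force: [-2.5, -0.8, 3.6]
gripper_width: 0.0147
```

```bash
python3 -m crank '[[0,0,0,0,0,0,0.2],[0,0,0,0,0,0,0.35],[0,0,0,0,0,0,0.4],[0,0,0,0,0,0,0.4]]'; python3 -m crank '[[0,0,-0.01,0,0,0,0.4],[0,0,-0.03,0,0,0,0.4],[0,0,-0.06,0,0,0,0.4],[0,0,-0.09,0,0,0,0.4],[0,0,-0.125,0,0,0,0.4],[0,0,-0.14,0,0,0,0.4]]';  python3 - <<'E'
from h import *
r.capture("side")
s=r.sense();c=r.capture("wrist");f=c["frame"];cv2.imwrite("pics/w10.png",f);print(s['ee_pos'],yaw(s),s['contact_force'],s['qvel'].round(3))
np.savez("w10.npz",f=f,pos=s['ee_pos'],q=s['tool_rot'])
cv2.imwrite("pics/w10z.png",cv2.resize(f[60:260,150:410],None,fx=3,fy=3,interpolation=cv2.INTER_CUBIC))
E
```

```text
t: 10.75
ee_pos: [0.5017, 0.2727, 0.0148]
tool_rot: [1.0, 0.012, 0.0, -0.0]
contact_force: [0.6, -0.3, 0.0]
gripper_width: 0.0342
t: 11.25
ee_pos: [0.5038, 0.2734, 0.1605]
tool_rot: [1.0, 0.013, 0.003, -0.001]
contact_force: [1.0, -0.3, 0.6]
gripper_width: 0.0342
[0.5050676  0.27381835 0.16242575] 1.4405698459569876 [2.12160327 0.70819777 2.36473808] [ 0.001  0.036  0.03  -0.    -0.083 -0.   ]
```

View pics/w10.png

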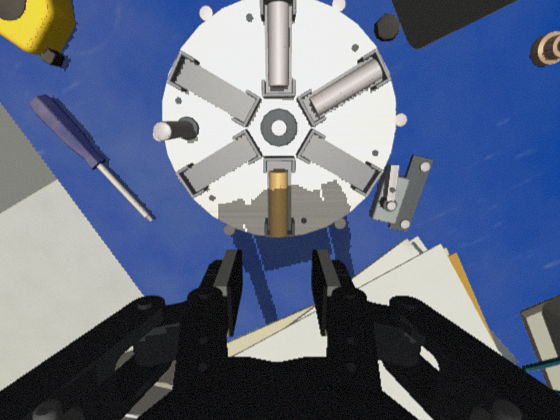

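View pics/w10z.png

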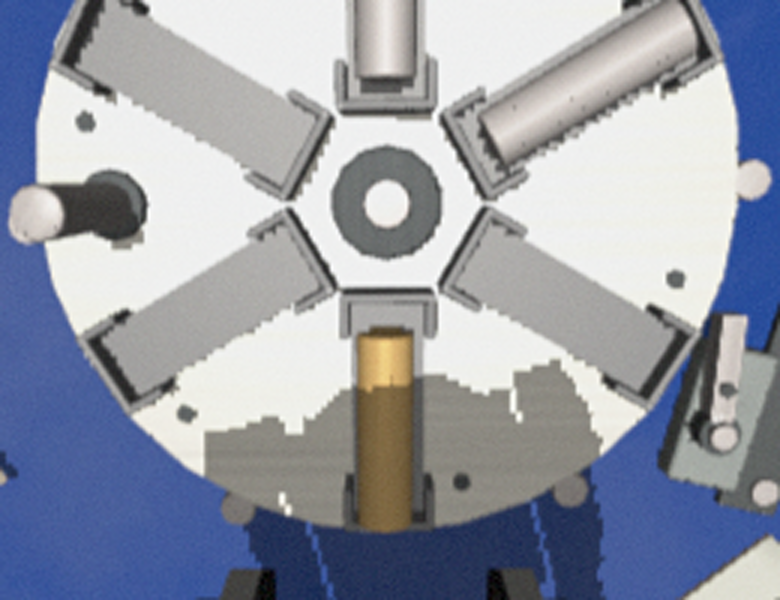

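```bash
python3 - <<'E'
from h import *
d=np.load("w10.npz");s=dict(ee_pos=d["pos"],tool_rot=d["q"]);c=r.capture("wrist");C=cam(c,s)
Z=lambda p:((p[0]+.5)/3-.5+150,(p[1]+.5)/3-.5+60)
for n,p,z in(("hub",(386,204),.065),("inner wall top edge inner face",(388,300),.05),("cyl inner bottom",(386,329),.038),("cyl inner top",(386,336),.062),("cyl outer top",(385,530),.060),("cyl outer bot",(385,530),.04),("cylL",(358,420),.0535),("cylR",(413,420),.0535),("cheekL",(345,490),.05),("cheekR",(433,490),.05)): print(n,onz(C,Z(p),z).round(4))
E
python3 - <<'E'
from h import *
g=r.capture("side")["frame"];cv2.imwrite("pics/side10.png",cv2.resize(g[195:275,225:350],None,fx=6,fy=6,interpolation=cv2.INTER_CUBIC))
E
```

```text
hub [0.5674 0.2754 0.065 ]
inner wall top edge inner face [0.5392 0.2741 0.05  ]
cyl inner bottom [0.5286 0.2744 0.038 ]
cyl inner top [0.5303 0.2745 0.062 ]
cyl outer top [0.4698 0.2733 0.06  ]
cyl outer bot [0.4621 0.2731 0.04  ]
cylL [0.5029 0.2823 0.0535]
cylR [0.5033 0.2655 0.0535]
cheekL [0.4791 0.2861 0.05  ]
cheekR [0.4798 0.2584 0.05  ]
```

View pics/side10.png

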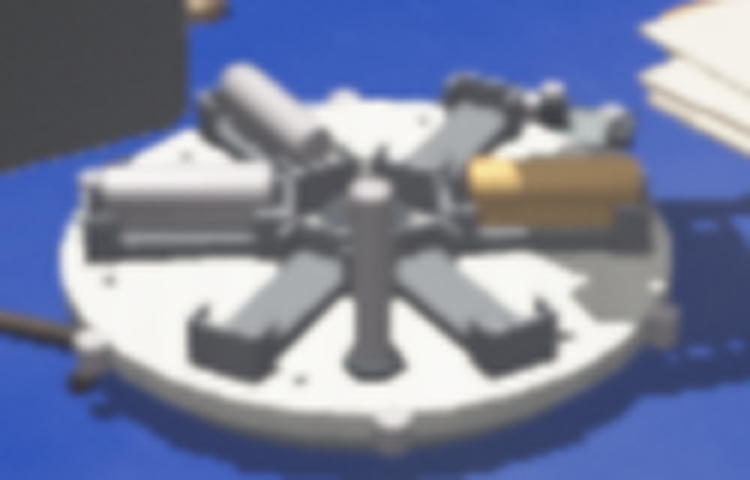

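```bash
python3 -m crank '[[0.0,0,0,0,0,-7,0.4],[0.01,-0.01,0,0,0,-14,0.4],[0.02,-0.02,0,0,0,-21,0.4],[0.03,-0.04,0,0,0,-28,0.4],[0.04,-0.06,0,0,0,-35,0.4],[0.05,-0.08,0,0,0,-42,0.4],[0.06,-0.086,0,0,0,-49,0.4],[0.06,-0.086,0,0,0,-56,0.4]]'; python3 -m crank '[[0,0,0,0,0,-7,0.4],[0,0,0,0,0,-14,0.4],[0,0,0,0,0,-21,0.4],[0,0,0,0,0,-28,0.4],[0,0,0.01,0,0,-34,0.4],[0,0,0.02,0,0,-34,0.4],[0,0,0.02,0,0,-34,0.4],[0,0,0.02,0,0,-34,0.4]]'; python3 - <<'E'
from h import *
r.capture("side")
s=r.sense();c=r.capture("wrist");f=c["frame"];cv2.imwrite("pics/w11.png",f);print(s['ee_pos'],yaw(s),s['joints'].round(2),s['qvel'].round(3))
np.savez("w11.npz",f=f,pos=s['ee_pos'],q=s['tool_rot'])
E
```

```text
t: 12.12
ee_pos: [0.5592, 0.3611, 0.1519]
tool_rot: [0.875, 0.484, -0.001, -0.0]
contact_force: [-0.7, -0.2, -0.2]
gripper_width: 0.034
t: 12.78
ee_pos: [0.5577, 0.3594, 0.1322]
tool_rot: [0.699, 0.715, -0.002, -0.001]
contact_force: [0.6, -0.6, -0.4]
gripper_width: 0.0343
[0.55853354 0.35974708 0.13331063] 91.28209980489372 [0.39 0.44 1.42 0.   1.29 0.37] [ 0.003 -0.018 -0.018  0.     0.002 -0.014]
```

View pics/w11.png

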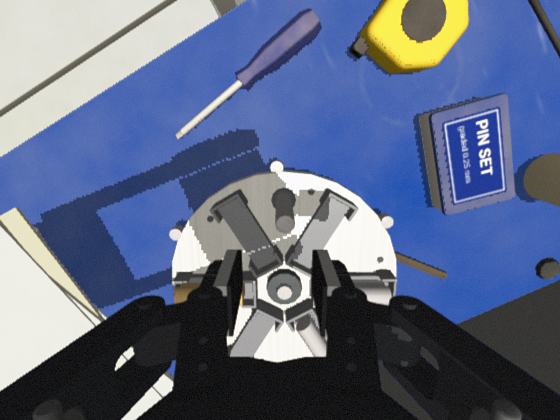

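```bash
python3 - <<'E'
from h import *
d=np.load("w11.npz");f=d["f"];s=dict(ee_pos=d["pos"],tool_rot=d["q"]);c=r.capture("wrist");C=cam(c,s)
cv2.imwrite("pics/w11z.png",cv2.resize(f[150:270,200:380],None,fx=4.4,fy=4.4,interpolation=cv2.INTER_CUBIC))
for p,z in(((285,225),.1),((284.5,198),.03)): print(onz(C,p,z).round(4))
print(proj(C,[.5645,.36,.1]),proj(C,[.5645,.36,.03]))
E
```

```text
[0.564  0.3602 0.1   ]
[0.5651 0.3611 0.03  ]
[285.72028827 225.33452342] [283.78772107 199.21010799]
```

View pics/w11z.png

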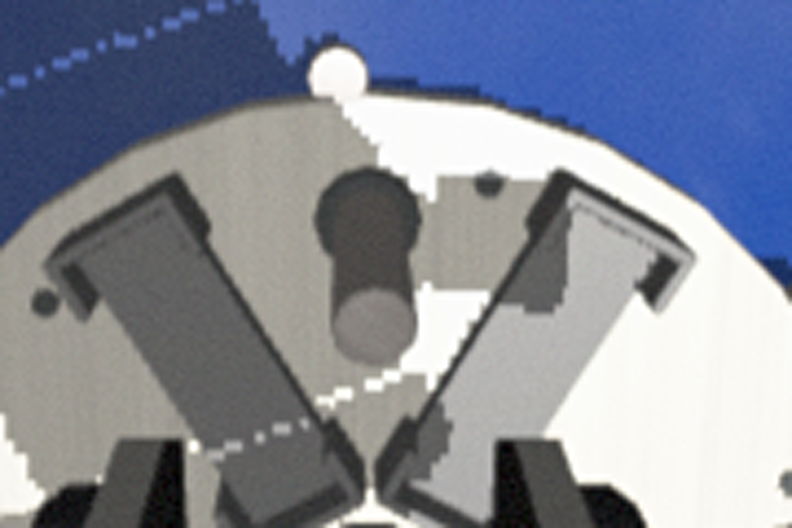

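```bash
python3 - <<'E'
from h import *
s=r.sense();print(s['ee_pos'],yaw(s));to([.5643,.3603,.036],91.7)
E
```

```text
[0.55936949 0.36010072 0.13471509] 91.33943406958903
shift [0.0001 0.0049 0.0987] turn [-0.    0.   -0.36]
```

```bash
python3 -m crank '[[0,0.003,0.0,0,0,0,0.4],[0,0.005,0.01,0,0,0,0.4],[0,0.005,0.025,0,0,0,0.4],[0,0.005,0.045,0,0,0,0.4],[0,0.005,0.045,0,0,0,0.4],[0,0.005,0.045,0,0,0,0.4],[0,0.005,0.045,0,0,0,0.4]]'; python3 - <<'E'
from h import *
r.capture("side")
s=r.sense();c=r.capture("wrist");C=cam(c,s);f=c["frame"];cv2.imwrite("pics/w12.png",f[150:400]);print(s['ee_pos'],yaw(s),s['contact_force']);print(proj(C,[.5643,.3603,.1]))
to([.5643,.3603,.036],91.7)
E
```

```text
t: 13.52
ee_pos: [0.5648, 0.3604, 0.0903]
tool_rot: [0.698, 0.716, 0.0, 0.0]
contact_force: [0.0, 1.0, 0.3]
gripper_width: 0.0345
[0.56516357 0.36053772 0.09090086] 91.42028871551602 [-0.68025894 -0.31213229 -0.11112477]
[275.3965824  251.35643165]
shift [-0.0003 -0.0012  0.0552] turn [ 0.13 -0.05 -0.28]
```

View pics/w12.png

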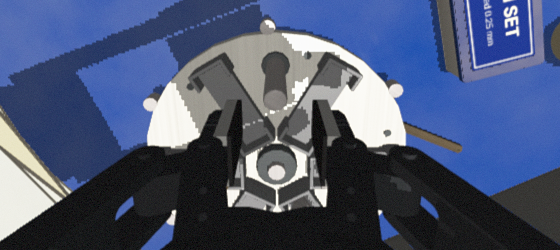

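```bash
python3 -m crank '[[0,-0.001,0.015,0,0,0,0.4],[0,-0.001,0.03,0,0,0,0.4],[0.001,-0.001,0.045,0,0,0,0.4],[0.001,-0.001,0.054,0,0,0,0.4],[0.001,-0.001,0.054,0,0,0,0.4],[0.001,-0.001,0.054,0,0,0,0.4]]'; python3 - <<'E'
from h import *
r.capture("side")
s=r.sense();c=r.capture("wrist");C=cam(c,s);f=c["frame"];cv2.imwrite("pics/w13.png",f[150:400]);print(s['ee_pos'],yaw(s),s['contact_force'])
g=r.capture("side")["frame"];cv2.imwrite("pics/side13.png",cv2.resize(g[145:275,225:350],None,fx=4.5,fy=4.5,interpolation=cv2.INTER_CUBIC))
E
```

```text
t: 14.12
ee_pos: [0.563, 0.3611, 0.0353]
tool_rot: [0.698, 0.716, -0.0, -0.0]
contact_force: [0.9, 0.2, 0.4]
gripper_width: 0.0344
[0.56365528 0.36135657 0.03614639] 91.42862232795603 [-0.95296773  0.58807119  0.37360484]
```

View pics/w13.png

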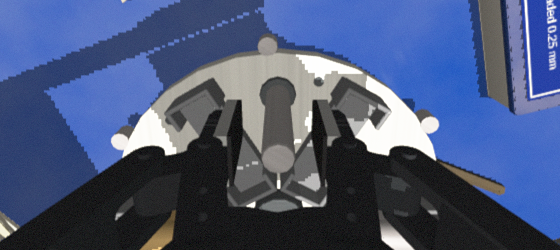

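View pics/side13.png

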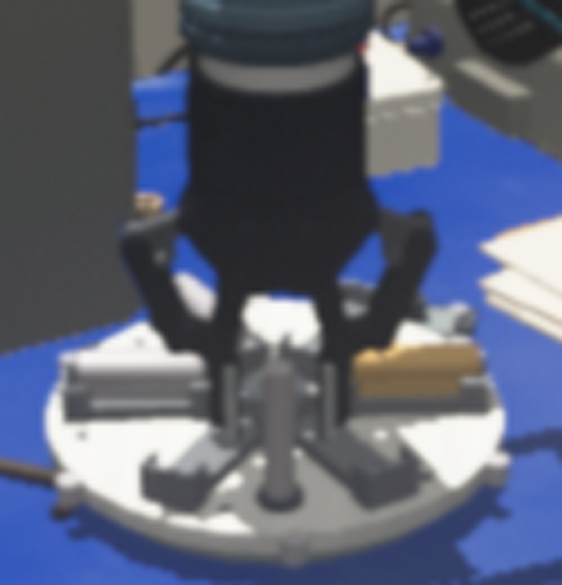

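```bash
python3 - <<'E'
from h import *
s=r.sense();c=r.capture("wrist");C=cam(c,s);Rt=R.from_quat(s['tool_rot'])
print(Rt.inv().apply(onz(C,(277,308),.1)-s['ee_pos']),s['ee_pos'])
E
python3 -m crank '[[0,0,0,0,0,0,0.3],[0,0,0,0,0,0,0.2],[0,0,0,0,0,0,0.15],[0,0,0,0,0,0,0],[0,0,0,0,0,0,0],[0,0,0,0,0,0,0]]'; python3 - <<'E'
from h import *
s=r.sense();c=r.capture("wrist");f=c["frame"];cv2.imwrite("pics/w14.png",f[150:400]);print(s['ee_pos'],yaw(s),s['contact_force'],s['ft_torque'],s['gripper_width'])
E
```

```text
[-2.29934050e-04  1.28396926e-06 -6.31228328e-02] [0.5641587  0.36156011 0.03687745]
t: 14.82
ee_pos: [0.5637, 0.3614, 0.0364]
tool_rot: [0.698, 0.716, 0.0, 0.0]
contact_force: [-0.8, -0.2, 5.5]
gripper_width: 0.0123
[0.56372515 0.36136273 0.03642629] 91.4304157026973 [-0.76612224 -0.21458372  5.45637648] [0.00836893 0.06797828 0.03078908] 0.012280506588259523
```

View pics/w14.png

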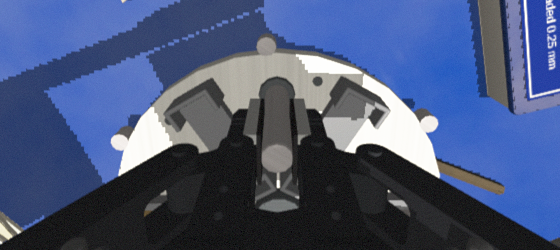

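```bash
python3 -m crank '[[0,-0.0015,0,0,0,-1,0],[-0.0001,-0.0037,0,0,0,-2.5,0],[-0.0003,-0.0067,0,0,0,-4.5,0],[-0.0005,-0.0097,0,0,0,-6.5,0],[-0.0009,-0.0126,0,0,0,-8.5,0]]'; cat >> h.py <<'E'
AX=np.array([.567,.2752])
def st():
    s=r.sense();p=s['ee_pos'][:2]-AX;a=np.degrees(np.arctan2(p[1],p[0]));u=p/np.hypot(*p);F=s['contact_force'][:2]
    t=np.array([-u[1],u[0]])
    print("t %.2f R %.4f ang %.2f yaw %.2f  Frad %.2f Ftan(ccw on tool) %.2f Fz %.1f w %.4f Tz %.3f"%(s['t'],np.hypot(*p),a,yaw(s),F@u,F@t,s['contact_force'][2],s['gripper_width'],s['ft_torque'][2]),s['qvel'][0].round(3))
E
python3 -c "from h import *;st()"
```

```text
t: 15.28
ee_pos: [0.5518, 0.3601, 0.0364]
tool_rot: [0.643, 0.766, 0.001, 0.001]
contact_force: [3.3, -1.3, 4.8]
gripper_width: 0.0121
t 15.28 R 0.0862 ang 100.16 yaw 100.04  Frad -1.86 Ftan(ccw on tool) -3.06 Fz 4.8 w 0.0121 Tz -0.126 0.011
```

```bash
python3 -m crank '[[-0.0001,-0.0037,0,0,0,-2.5,0],[-0.0003,-0.0075,0,0,0,-5,0],[-0.0007,-0.0112,0,0,0,-7.5,0],[-0.0013,-0.0149,0,0,0,-10,0],[-0.002,-0.0186,0,0,0,-12.5,0],[-0.0029,-0.0222,0,0,0,-15,0],[-0.004,-0.0258,0,0,0,-17.5,0],[-0.0052,-0.0294,0,0,0,-20,0]]'; python3 -c "from h import *;st()"
```

```text
t: 15.95
ee_pos: [0.5236, 0.3498, 0.0364]
tool_rot: [0.5, 0.866, 0.001, 0.001]
contact_force: [1.9, -0.6, 4.0]
gripper_width: 0.0123
t 15.95 R 0.0863 ang 120.17 yaw 120.06  Frad -1.50 Ftan(ccw on tool) -1.33 Fz 4.0 w 0.0123 Tz -0.229 -0.009
```

```bash
python3 -m crank '[[-0.0001,-0.0037,0,0,0,-2.5,0],[-0.0003,-0.0075,0,0,0,-5,0],[-0.0007,-0.0112,0,0,0,-7.5,0],[-0.0013,-0.0149,0,0,0,-10,0],[-0.002,-0.0186,0,0,0,-12.5,0],[-0.0029,-0.0222,0,0,0,-15,0],[-0.004,-0.0258,0,0,0,-17.5,0],[-0.0052,-0.0294,0,0,0,-20,0]]'; python3 -c "from h import *;st();r.capture('side')
s=r.sense();c=r.capture('wrist');cv2.imwrite('pics/w15.png',c['frame']);t=r.capture('top');cv2.imwrite('pics/top15.png',t['frame']);cv2.imwrite('pics/top15z.png',cv2.resize(t['frame'][140:290,170:360],None,fx=4,fy=4,interpolation=cv2.INTER_CUBIC))"
```

```text
t: 16.62
ee_pos: [0.5007, 0.3308, 0.0364]
tool_rot: [0.342, 0.94, 0.001, 0.001]
contact_force: [2.3, -0.0, 4.3]
gripper_width: 0.0121
t 16.62 R 0.0865 ang 140.02 yaw 140.05  Frad -1.74 Ftan(ccw on tool) -1.44 Fz 4.3 w 0.0121 Tz -0.229 -0.035
```

View pics/w15.png

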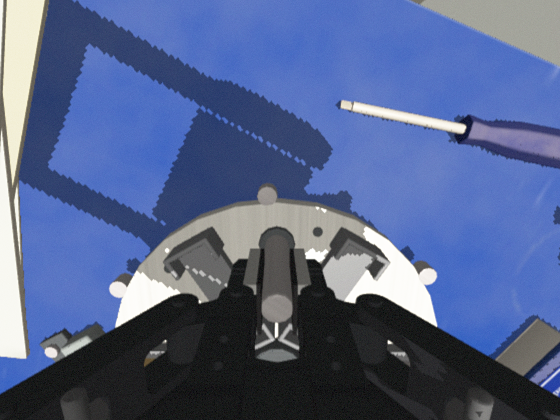

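View pics/top15z.png

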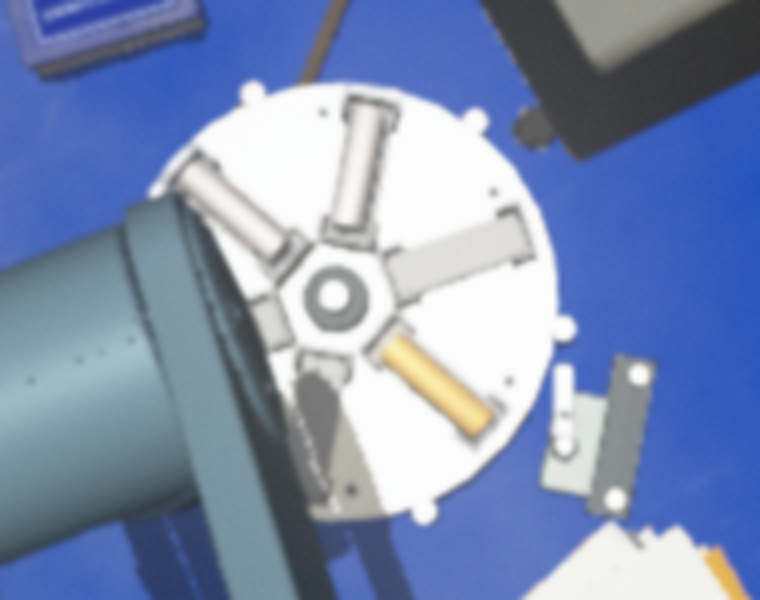

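```bash
python3 -m crank '[[-0.0001,-0.003,0,0,0,-2,0],[-0.0002,-0.006,0,0,0,-4,0],[-0.0005,-0.009,0,0,0,-6,0],[-0.0006,-0.0098,0,0,0,-6.5,0],[-0.0006,-0.0098,0,0,0,-6.5,0]]'; python3 -c "from h import *;st()
t=r.capture('top');cv2.imwrite('pics/top16.png',t['frame']);cv2.imwrite('pics/top16z.png',cv2.resize(t['frame'][200:280,280:360],None,fx=7,fy=7,interpolation=cv2.INTER_CUBIC));st()"
```

```text
t: 17.18
ee_pos: [0.4946, 0.3228, 0.0364]
tool_rot: [0.289, 0.957, 0.0, 0.001]
contact_force: [1.5, -1.4, 5.9]
gripper_width: 0.0122
t 17.18 R 0.0866 ang 146.69 yaw 146.44  Frad -1.97 Ftan(ccw on tool) 0.35 Fz 5.9 w 0.0122 Tz -0.222 0.002
t 17.23 R 0.0866 ang 146.69 yaw 146.41  Frad -1.41 Ftan(ccw on tool) 0.62 Fz 6.2 w 0.0122 Tz -0.154 0.002
```

View pics/top16z.png

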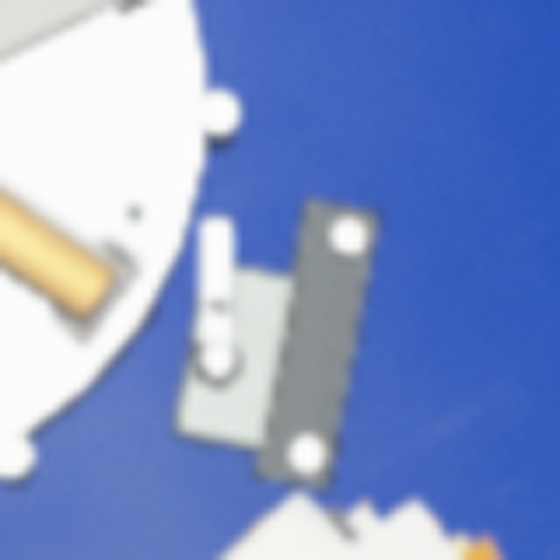

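```bash
python3 -m crank '[[0,0.001,0,0,0,0.7,0],[0,0.0022,0,0,0,1.5,0],[-0.0001,0.0037,0,0,0,2.5,0],[-0.0002,0.0052,0,0,0,3.5,0],[-0.0002,0.006,0,0,0,4,0]]'; python3 -c "from h import *;st()"
python3 -m crank '[[0,0.0008,0,0,0,0.5,0],[0,0.0015,0,0,0,1,0],[0,0.0022,0,0,0,1.5,0],[-0.0001,0.003,0,0,0,2,0]]'; python3 -c "from h import *;st()"
```

```text
t: 17.65
ee_pos: [0.4977, 0.3271, 0.0364]
tool_rot: [0.322, 0.947, -0.001, 0.0]
contact_force: [-2.1, -5.1, 8.7]
gripper_width: 0.0126
t 17.65 R 0.0866 ang 143.20 yaw 142.38  Frad -1.41 Ftan(ccw on tool) 5.32 Fz 8.7 w 0.0126 Tz -0.095 0.008
t: 17.98
ee_pos: [0.4995, 0.3293, 0.0363]
tool_rot: [0.339, 0.941, -0.0, 0.0]
contact_force: [-2.1, -3.7, 10.0]
gripper_width: 0.0123
t 17.98 R 0.0865 ang 141.27 yaw 140.41  Frad -0.73 Ftan(ccw on tool) 4.19 Fz 10.0 w 0.0123 Tz -0.080 0.006
```

```bash
for i in 1; do python3 -m crank '[[0,0.0008,0,0,0,0.5,0],[0,0.0015,0,0,0,1,0],[0,0.0022,0,0,0,1.5,0],[-0.0001,0.003,0,0,0,2,0]]'>/dev/null; done; python3 -c "from h import *;st()"
```

```text
t 18.32 R 0.0865 ang 139.25 yaw 138.41  Frad -1.50 Ftan(ccw on tool) 3.46 Fz 9.5 w 0.0127 Tz -0.122 0.006
```

```bash
python3 -m crank '[[0,0.0008,0,0,0,0.5,0],[0,0.0015,0,0,0,1,0]]'>/dev/null; python3 -c "from h import *;st()"
```

```text
t 18.48 R 0.0865 ang 138.26 yaw 137.41  Frad -0.62 Ftan(ccw on tool) 3.99 Fz 9.1 w 0.0126 Tz -0.012 0.007
```

```bash
python3 -m crank '[[0,0.0008,0,0,0,0.5,0],[0,0.0015,0,0,0,1,0]]'>/dev/null; python3 -c "from h import *;st()"
```

```text
t 18.65 R 0.0865 ang 137.28 yaw 136.41  Frad -1.25 Ftan(ccw on tool) 4.28 Fz 8.7 w 0.0122 Tz 0.002 0.005
```

```bash
python3 -m crank '[[0,0.0008,0,0,0,0.5,0],[0,0.0015,0,0,0,1,0]]'>/dev/null; python3 -c "from h import *;st()"
```

```text
t 18.82 R 0.0864 ang 136.28 yaw 135.41  Frad -1.79 Ftan(ccw on tool) 4.48 Fz 9.4 w 0.0122 Tz -0.024 0.007
```

```bash
python3 -m crank '[[0,0.0005,0,0,0,0.3,0],[0,0.001,0,0,0,0.7,0]]'>/dev/null; python3 -c "from h import *;st()"
```

```text
t 18.98 R 0.0864 ang 135.62 yaw 134.72  Frad -1.50 Ftan(ccw on tool) 3.98 Fz 8.6 w 0.0122 Tz 0.014 0.002
```

```bash
python3 -m crank '[[0,0.0005,0,0,0,0.3,0],[0,0.001,0,0,0,0.7,0]]'>/dev/null; python3 -c "from h import *;st()"
```

```text
t 19.15 R 0.0864 ang 134.94 yaw 134.02  Frad -1.43 Ftan(ccw on tool) 4.21 Fz 8.9 w 0.0121 Tz 0.023 0.004
```

```bash
python3 -m crank '[[0,0.0005,0,0,0,0.3,0],[0,0.001,0,0,0,0.7,0]]'>/dev/null; python3 -c "from h import *;st()"
```

```text
t 19.32 R 0.0864 ang 134.29 yaw 133.32  Frad -0.54 Ftan(ccw on tool) 3.38 Fz 8.6 w 0.0127 Tz -0.044 0.002
```

```bash
python3 -m crank '[[0,0.0005,0,0,0,0.3,0],[0,0.001,0,0,0,0.7,0]]'>/dev/null; python3 -c "from h import *;st()"
```

```text
t 19.48 R 0.0865 ang 133.90 yaw 132.63  Frad -1.47 Ftan(ccw on tool) 6.97 Fz 11.4 w 0.0126 Tz 0.016 0.002
```

```bash
python3 -m crank '[[0,0.0004,0,0,0,0.2,0]]'>/dev/null; python3 -c "from h import *;st()"
```

```text
t 19.57 R 0.0865 ang 133.87 yaw 132.44  Frad -2.33 Ftan(ccw on tool) 8.23 Fz 12.5 w 0.0124 Tz 0.017 0.003
```

```bash
python3 -m crank '[[0,0.0004,0,0,0,0.2,0]]'>/dev/null; python3 -c "from h import *;st()"
```

```text
t 19.65 R 0.0865 ang 133.88 yaw 132.25  Frad -1.43 Ftan(ccw on tool) 9.78 Fz 12.4 w 0.0123 Tz 0.144 0.002
```

```bash
python3 -m crank '[[0,0,-0.0015,0,0,0,0],[0,0,-0.003,0,0,0,0]]'>/dev/null; python3 -c "from h import *;st()"
```

```text
t 19.82 R 0.0865 ang 134.04 yaw 132.24  Frad -7.47 Ftan(ccw on tool) -3.62 Fz -19.3 w 0.0122 Tz 0.081 -0.0
```

```bash
python3 -m crank '[[0,0,0.001,0,0,0,0],[0,0,0.0018,0,0,0,0],[0,0,0.0018,0,0,0,0]]'>/dev/null; python3 -c "from h import *;st()"
```

```text
t 20.07 R 0.0865 ang 133.93 yaw 132.24  Frad -3.90 Ftan(ccw on tool) 5.29 Fz 3.0 w 0.0122 Tz 0.067 0.0
```

```bash
python3 -m crank '[[-0.0002,0.0005,0,0,0,0,0],[-0.0004,0.001,0,0,0,0,0],[-0.0004,0.001,0,0,0,0,0]]'>/dev/null; python3 -c "from h import *;st()"
```

```text
t 20.32 R 0.0865 ang 133.93 yaw 132.25  Frad -2.72 Ftan(ccw on tool) 10.35 Fz 6.9 w 0.0125 Tz 0.057 0.0
```

```bash
python3 -m crank '[[0,0.0005,0,0,0,0,0],[0,0.001,0,0,0,0,0]]'>/dev/null; python3 -c "from h import *;st()"
```

```text
t 20.48 R 0.0865 ang 133.91 yaw 132.26  Frad -2.75 Ftan(ccw on tool) 15.16 Fz 11.2 w 0.0123 Tz 0.034 0.003
```

```bash
python3 -m crank '[[0,0.0004,-0.0003,0,0,0,0],[0,0.0008,-0.0005,0,0,0,0]]'>/dev/null; python3 -c "from h import *;st()"
```

```text
t 20.65 R 0.0865 ang 133.96 yaw 132.26  Frad -2.85 Ftan(ccw on tool) 17.19 Fz 7.8 w 0.0124 Tz -0.006 0.001
```

Now at 17.2 N; a slight nudge, then hold for more than a second.

```bash
python3 -m crank '[[0,0.0002,0,0,0,0,0],[0,0.0002,0,0,0,0,0]]'>/dev/null; python3 -c "from h import *;st()"
```

```text
t 20.82 R 0.0865 ang 133.94 yaw 132.25  Frad -3.55 Ftan(ccw on tool) 16.67 Fz 9.1 w 0.0121 Tz 0.027 -0.0
```

```bash
for i in 1 2 3; do python3 -m crank '[[0,0,0,0,0,0,0],[0,0,0,0,0,0,0],[0,0,0,0,0,0,0],[0,0,0,0,0,0,0],[0,0,0,0,0,0,0]]'>/dev/null; python3 -c "from h import *;st()"; done
```

```text
t 21.23 R 0.0865 ang 133.93 yaw 132.25  Frad -2.57 Ftan(ccw on tool) 16.58 Fz 9.5 w 0.0124 Tz 0.030 -0.001
t 21.65 R 0.0865 ang 133.95 yaw 132.25  Frad -2.84 Ftan(ccw on tool) 16.27 Fz 9.8 w 0.0121 Tz -0.009 -0.0
t 22.07 R 0.0865 ang 133.94 yaw 132.25  Frad -2.95 Ftan(ccw on tool) 17.45 Fz 10.2 w 0.0121 Tz 0.041 -0.002
```

```bash
python3 -m crank '[[0,0.0002,0,0,0,0,0],[0,0.0003,0,0,0,0,0]]'>/dev/null; python3 -c "from h import *;st()"; for i in 1 2 3; do python3 -m crank '[[0,0,0,0,0,0,0],[0,0,0,0,0,0,0],[0,0,0,0,0,0,0],[0,0,0,0,0,0,0],[0,0,0,0,0,0,0]]'>/dev/null; python3 -c "from h import *;st()"; done;  python3 -c "from h import *
t=r.capture('top');cv2.imwrite('pics/top17z.png',cv2.resize(t['frame'][140:290,170:360],None,fx=4,fy=4,interpolation=cv2.INTER_CUBIC))"
```

```text
t 22.23 R 0.0865 ang 133.94 yaw 132.25  Frad -3.17 Ftan(ccw on tool) 18.14 Fz 10.6 w 0.0118 Tz 0.008 0.0
t 22.65 R 0.0865 ang 133.94 yaw 132.25  Frad -2.93 Ftan(ccw on tool) 18.37 Fz 10.8 w 0.0121 Tz 0.049 0.001
t 23.07 R 0.0865 ang 133.94 yaw 132.25  Frad -3.20 Ftan(ccw on tool) 17.31 Fz 10.8 w 0.0126 Tz 0.036 0.001
t 23.48 R 0.0866 ang 133.93 yaw 132.26  Frad -2.44 Ftan(ccw on tool) 17.13 Fz 11.1 w 0.0128 Tz -0.016 0.001
```

View pics/top17z.png

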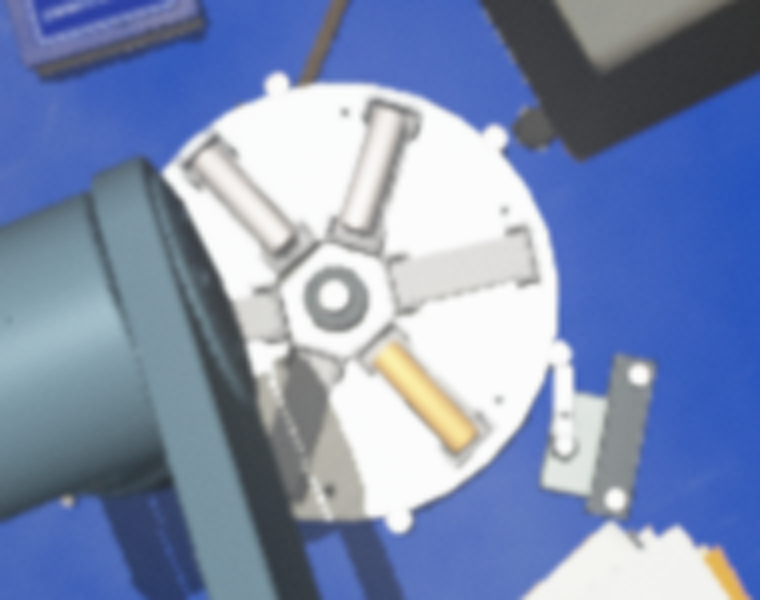

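```bash
python3 -m crank '[[0,-0.0008,0,0,0,0,0],[0,-0.0016,0,0,0,0,0],[0,-0.0024,0,0,0,0,0],[0,-0.0024,0,0,0,0,0]]'>/dev/null; python3 -c "from h import *;st()"
```

```text
t 23.87 R 0.0865 ang 133.90 yaw 132.24  Frad -1.78 Ftan(ccw on tool) 7.02 Fz 3.0 w 0.0126 Tz 0.072 -0.001
```

```bash
python3 -m crank '[[0,0,0,0,0,0,0.3],[0,0,0,0,0,0,0.4],[0,0,0,0,0,0,0.4],[0,0,0,0,0,0,0.4]]'; python3 -c "from h import *;st()
s=r.sense();c=r.capture('wrist');cv2.imwrite('pics/w18.png',c['frame'][150:400])"
```

```text
t: 24.2
ee_pos: [0.5087, 0.3395, 0.0373]
tool_rot: [0.405, 0.914, 0.0, -0.0]
contact_force: [0.5, -0.3, -0.1]
gripper_width: 0.0341
t 24.20 R 0.0868 ang 132.24 yaw 132.24  Frad -0.52 Ftan(ccw on tool) -0.18 Fz -0.1 w 0.0341 Tz -0.033 0.0
```

View pics/w18.png

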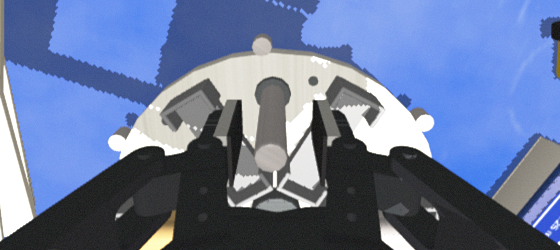

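```bash
python3 -m crank '[[0,-0.001,-0.01,0,0,0,0.4],[0,-0.002,-0.03,0,0,0,0.4],[0,-0.002,-0.06,0,0,0,0.4],[0,-0.002,-0.095,0,0,0,0.4],[0,-0.002,-0.135,0,0,0,0.4],[0,-0.002,-0.17,0,0,0,0.4],[0.02,-0.02,-0.19,0,0,0,0.4],[0.03,-0.04,-0.19,0,0,0,0.4]]';python3 -m crank '[[0.0,-0.035,0,0,0,0,0.4],[0,-0.07,0,0,0,0,0.4],[0,-0.1,0,0,0,0,0.4],[0,-0.1,0,0,0,0,0.4],[0,-0.1,0,0,0,0,0.4],[0,-0.1,0,0,0,0,0.4]]'; python3 - <<'E'
from h import *
s=r.sense();print(s['t'],s['ee_pos'],s['contact_force'])
c=r.capture('wrist');cv2.imwrite('pics/w19.png',c['frame'])
for n in("top","side"):
    t=r.capture(n)['frame'];cv2.imwrite(f'pics/{n}19.png',t)
    a=t[140:290,170:440] if n=="top" else t[150:320,200:360]
    cv2.imwrite(f'pics/{n}19z.png',cv2.resize(a,None,fx=2.9 if n=="top" else 3.5,fy=2.9 if n=="top" else 3.5,interpolation=cv2.INTER_CUBIC))
E
```

```text
t: 24.92
ee_pos: [0.4614, 0.3366, 0.2347]
tool_rot: [0.405, 0.914, 0.005, 0.003]
contact_force: [0.4, 0.4, 0.3]
gripper_width: 0.0339
t: 25.42
ee_pos: [0.3856, 0.2676, 0.2286]
tool_rot: [0.405, 0.914, 0.001, 0.001]
contact_force: [-0.3, 0.4, 0.4]
gripper_width: 0.0341
25.4167 [0.38562578 0.2676475  0.2285588 ] [-0.28695194  0.39736402  0.3875224 ]
```

View pics/top19z.png

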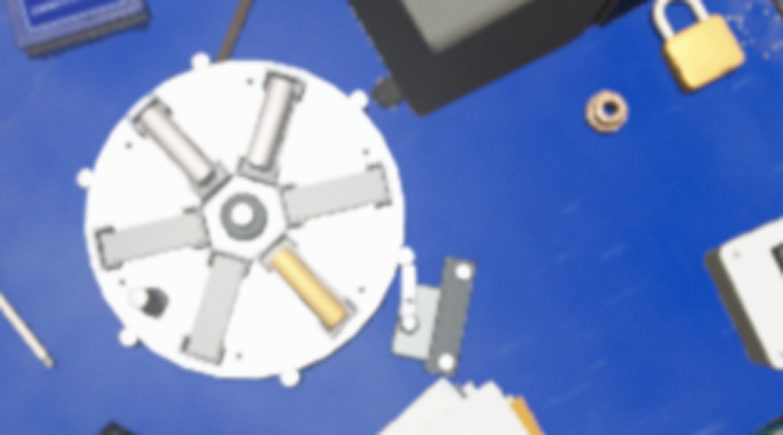

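View pics/side19z.png

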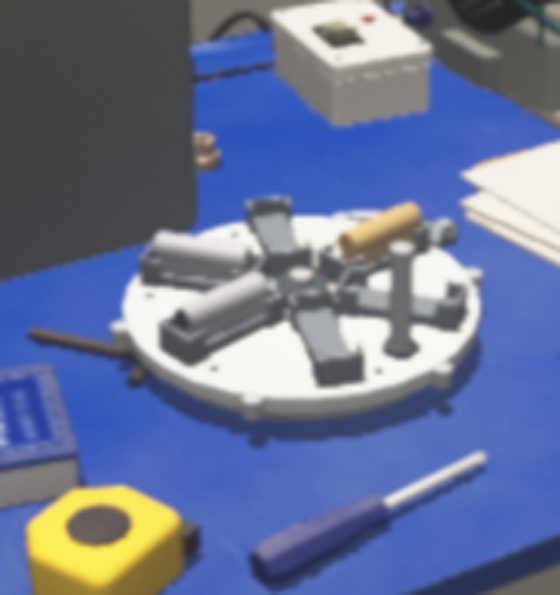

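View pics/w19.png

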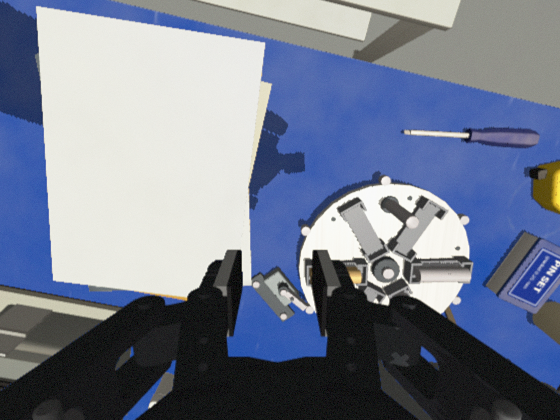

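```bash
python3 - <<'E'
from h import *
f=cv2.imread("pics/side19.png");t=cv2.imread("pics/top19.png")
cv2.imwrite("pics/s20.png",cv2.resize(f[200:260,230:345],None,fx=6.5,fy=6.5,interpolation=cv2.INTER_CUBIC))
C=cam(r.capture("top"));D=cam(r.capture("side"));P=[]
for g,b in((t,(260,220,292,258)),(f,(290,200,325,230))):
    h=cv2.cvtColor(g,cv2.COLOR_BGR2HSV);m=cv2.inRange(h,(8,70,80),(30,255,255));z=np.zeros_like(m);z[b[1]:b[3],b[0]:b[2]]=m[b[1]:b[3],b[0]:b[2]]
    rc=cv2.minAreaRect(cv2.findNonZero(z));print(rc);P.append(rc)
q,e=tri(C,P[0][0],D,P[1][0]);print(q,e)
b=cv2.boxPoints(P[0]);w=[onz(C,x,.054)[:2] for x in b];w=np.array(w);print(w.round(4),w.mean(0))
v=w.mean(0)-AX;print("radius",np.hypot(*v),"ang",np.degrees(np.arctan2(v[1],v[0])),"expected", 180+1.7+42)
E
```

```text
((276.05755615234375, 238.94659423828125), (29.939849853515625, 7.799016952514648), 47.121097564697266)
((308.48529052734375, 215.80882263183594), (9.775419235229492, 23.323806762695312), 59.036251068115234)
[0.51782042 0.22820886 0.05136024] 0.00033989727742302344
[[0.5336 0.2535]
 [0.5439 0.2425]
 [0.5016 0.2029]
 [0.4913 0.2138]] [0.51758335 0.22817624]
radius 0.0682146601574181 ang -136.42133902125457 expected 223.7
```

View pics/s20.png

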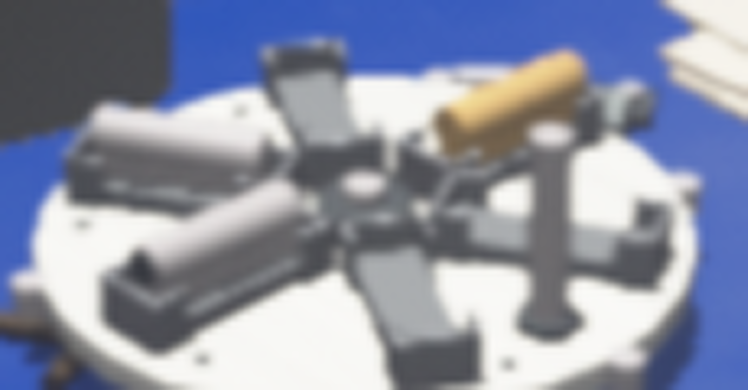

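```bash
python3 -c "
from h import *
print(r.sense()['t'],r.finish_job())"
```

```text
the job is handed in; nothing more can be done
25.6667 None
```

The cylinder is in the front nest, the table rests against the pawl, and I handed the job in at 25.7 s. No verdict was reported.

**Picking and placing:** My first grasp closed on nothing. The real finger ends were about 30 mm behind the reported TCP, so I went lower and gripped the cylinder on the second try. Nothing was disturbed by the miss. I lowered it into the nest until I felt the floor at the expected height, then released it.

**Turning and pressing:** I turned the table about 54.5° anticlockwise by the gripped post until the lug was past the 68 mm mark; the camera showed the pawl snapped in. I turned it gently back until I felt firm contact. I held 16.3–17.5 N for about 1.2 s, then 17.1–18.4 N for another 1.25 s. I then eased off to 7 N and let go.

**Last checks:**
- **Cylinder:** it lies in the nest. Two views put the middle of its visible surface at 51 mm, which fits it standing on the floor. It sits about 4 mm towards the outer end, within the 5 mm play.
- **Table:** the lug is at the pawl's end, in the same place as when pressed.
- **Other things:** the padlock, bush, screwdriver and hex key look unmoved.

**What was less clean:**
- **Pressing force:** it averaged slightly under 18 N. The tangential readings never went above 18.4 N.
- **Vertical force:** while first in contact I raised the tool 3 mm to relieve it, and the load swung to about −19 N vertically. The tangential force briefly reversed to −3.6 N, so I corrected this before the hold. About 9–11 N of vertical force remained during the hold, so the total force at the post was about 21 N.

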